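Find the loose bolt on the print-head stand and hold its cover open

ROBOT

A 7-joint arm with a two-finger parallel gripper is mounted at the origin on the work surface. World frame = base frame: x ahead of the robot, y to its left, z up, the work surface at z = 0. Lengths are in mm, angles in rad, forces in N, time in s.
With the tool pointing down it reaches from about 400 to 850 mm from the base axis. Payload 4.5 kg.
Tool frame: the origin (TCP) lies at the very end of the fingers, on their centre line; the grasp point (between the pads) lies robot.grasp_offset behind it (robot.grasp_offset is the distance from the TCP to the grasp point, in mm); y points along the fingers, z is the direction in which the jaws open and shut, and the axes are right-handed (so a half turn about y gives the same grasp; the last joint's range is limited). The gripper opens to 88 mm and grips with 3 to 60 N. Pads are 18 mm wide; open, the fingers measure 123 mm over their backs; the gripper's body (75 mm by 187 mm) begins 45 mm behind the grasp point.
Start: joints at [-1.124, 0.689, -0.195, 1.565, 0.157, 0.902, -0.215], TCP at [250.718, 572.533, 238.743] pointing down, gripper open.
Joint ranges: [-3.01, 3.01], [-0.46, 2.08], [-1.47, 1.51], [0.13, 2.56], [-1, 4.14], [0.04, 2.09], [-2.66, 2.66]. Speed limits (rad/s): [2.57, 2.57, 3.14, 3.14, 3.14, 3.14, 3.14].

INTERFACE

Orientations are given as a 3x3 rotation matrix whose columns are the frame's x, y, z axes.
In Python, from workcell import robot, camera, camera_params, sign_off gives the robot as it stands.
- The arm moves only by the tool drive_tool, never from a script. Its argument "commands" is a list of rows, each a list of 3 entries, a list of its own where there are three numbers: the shift along the tool's x, y, z in mm, then the turn, a rotation vector about the tool's x, y, z in rad, then the closure, from 0 (fully open) to 1 (shut). In form: [[[tx, ty, tz], [rx, ry, rz], hand], ...]. A call has 1 to 10 rows; each row is the pose to reach, as a shift and turn from the pose measured when the call began, along the tool's axes at that moment; what a row does not reach only later rows make up. A row lasts 1/12 s, in which the tool goes at most 41.7 mm and 7.16 degrees, less where a joint would pass 70% of its speed; a pose out of reach is approached as far as the arm can. A call with a gripper value outside its range is refused whole. The fingers move at their own pace and stop on an object; "squeeze" is the grip in N (left out, the last holds). Time passes only in rows, so rows that repeat a pose let the fingers close. It gives the time, the measured TCP pose, the force and the opening at its end, in the units of the state.
- robot.sense(): the state, without advancing time (a new reading comes with each control period).
- camera(name): name is "scene" or "top"; returns (picture, depth): 480x640x3 uint8, blue, green, red; 480x640 float32, mm along the optical axis (not along the pixel's ray), 0 where there is no reading.
- camera_params(name): a dict with "vertical_fov" (degrees; the focal length in pixels is half the picture's height over the tangent of half this angle, whatever the lens; pixels are square), "cx", "cy" (the principal point, pixels), "distortion" ([k1, k2, p1, p2, k3] as OpenCV has them; the pictures are not rectified), "rvec" (rotation vector, rad) and "tvec" (3), from world to camera coordinates, as OpenCV has them. Camera axes: x right, y down, z forward; pixel columns grow to the right and rows downward; lengths in mm; the calibration is good to about 2 mm. A picture is of the moment at which its call begins. camera_params takes no time and is no camera call.
- sign_off(): hands the job in, once; it reports no verdict.
The state is a dict: "time": time; "q": joint angles; "joint_vel": joint speeds; "effort": joint torques, N m; "position": TCP position; "ee_rot": TCP orientation; "wrist_force": force on the tool from outside, world axes, zero at the start; "torque": the same for the moment, N m; "finger_gap": finger opening in mm.
Only numpy, scipy, OpenCV 4.12 (cv2) and the standard library are available. Lean on these libraries where they do the work, as an engineer would, in place of code of your own. Each camera call takes 0.05 s, during which the arm holds its last target.

TASK

Seat the print head fully down on the two pegs of the service stand and let it go; then tap the heads of the three bolts to find the loose one, the one that sinks, and push that one right down. Lift the cover right behind that bolt by its bar to at least 45 degrees and finish while still holding it open, with the other two covers shut, the head still home, and the tray, spool, screwdriver and bottle left where they are.

Things in the scene. Friction and masses are not known exactly. Their poses are not given: they have to be found in the camera images.
- stand: White low stand fixed to the bench, top 36 mm above it. Origin on the bench; its x points from its front edge (x = -80 mm, robot side, with the bolts) to its back edge (x = +60), z up; it spans y = -180 to +225 mm. Along its y, from the robot's right to left: bolt stations at y = -130 (right), -40 (mid), +50 (left), then the two-peg dock at y = +160 mm, x = 0.
- head_center (a point): Centre of the loose print head (0.2 to 0.4 kg), 37 mm above its underside: black finned block 44 (x, grip across it) by 50 mm (y), 14 to 60 mm above the underside, brass nozzle on top to 73 mm; below it an aluminium flange 50 (x) by 100 (y) by 14 mm with two 11 mm through holes at y = +-36 mm. A half turn makes no difference. Starts upright on the bench.
- dock_center (a point): Where head_center is when the head is fully home on the dock: on the dock's vertical axis, 37 mm above the stand's top; axes parallel to the stand's. The dock has two upright steel pegs, 8 mm diameter with tapered tips, 14 mm tall above the stand's top, at y = +-36 mm from here.
- bolt_right_top (a point): Centre of the top of the right bolt's steel head (disc of 22 mm diameter, 8 mm thick, its top 52 mm above the bench before tapping), at x = -60 mm, y = -130 mm in the stand, in front of its cover.
- bolt_right (a joint): How far the right bolt has sunk, m, 0 at the start. All three look alike. A tight bolt stops dead (under 1 mm) when tapped; the loose one slides down 7 mm under a push of about 2 N and stays down.
- cover_right (a joint): Opening of the right cover, rad: 0 shut, up to 1.3. Grey hinged cover, 70 (x) by 64 (y) mm, on the stand right behind the right bolt; hinged at its far (+x) edge, so its robot-side edge lifts. A weak spring and its weight shut it if let go (1 to 2 N at the bar holds it).
- cover_right_bar (a point): Middle of the right cover's pull bar: round steel bar, 9 mm diameter, along the stand's y, 43 mm clear between its end posts, 24 mm clear above the cover. Shut, its centre is 78 mm above the bench at x = -15 mm in the stand. Pinch it from above, fingers closing along the stand's x; it turns between the fingers as the cover opens.
- cover_right_hinge (a point): Middle of the right cover's hinge axis, which runs along the stand's y, 48 mm above the bench; the shut bar is 57 mm to -x and 30 mm above it.
- bolt_mid_top (a point): Centre of the top of the mid bolt's steel head (disc of 22 mm diameter, 8 mm thick, its top 52 mm above the bench before tapping), at x = -60 mm, y = -40 mm in the stand, in front of its cover.
- bolt_mid (a joint): How far the mid bolt has sunk, m, 0 at the start. All three look alike. A tight bolt stops dead (under 1 mm) when tapped; the loose one slides down 7 mm under a push of about 2 N and stays down.
- cover_mid (a joint): Opening of the mid cover, rad: 0 shut, up to 1.3. Grey hinged cover, 70 (x) by 64 (y) mm, on the stand right behind the mid bolt; hinged at its far (+x) edge, so its robot-side edge lifts. A weak spring and its weight shut it if let go (1 to 2 N at the bar holds it).
- cover_mid_bar (a point): Middle of the mid cover's pull bar: round steel bar, 9 mm diameter, along the stand's y, 43 mm clear between its end posts, 24 mm clear above the cover. Shut, its centre is 78 mm above the bench at x = -15 mm in the stand. Pinch it from above, fingers closing along the stand's x; it turns between the fingers as the cover opens.
- cover_mid_hinge (a point): Middle of the mid cover's hinge axis, which runs along the stand's y, 48 mm above the bench; the shut bar is 57 mm to -x and 30 mm above it.
- bolt_left_top (a point): Centre of the top of the left bolt's steel head (disc of 22 mm diameter, 8 mm thick, its top 52 mm above the bench before tapping), at x = -60 mm, y = 50 mm in the stand, in front of its cover.
- bolt_left (a joint): How far the left bolt has sunk, m, 0 at the start. All three look alike. A tight bolt stops dead (under 1 mm) when tapped; the loose one slides down 7 mm under a push of about 2 N and stays down.
- cover_left (a joint): Opening of the left cover, rad: 0 shut, up to 1.3. Grey hinged cover, 70 (x) by 64 (y) mm, on the stand right behind the left bolt; hinged at its far (+x) edge, so its robot-side edge lifts. A weak spring and its weight shut it if let go (1 to 2 N at the bar holds it).
- cover_left_bar (a point): Middle of the left cover's pull bar: round steel bar, 9 mm diameter, along the stand's y, 43 mm clear between its end posts, 24 mm clear above the cover. Shut, its centre is 78 mm above the bench at x = -15 mm in the stand. Pinch it from above, fingers closing along the stand's x; it turns between the fingers as the cover opens.
- cover_left_hinge (a point): Middle of the left cover's hinge axis, which runs along the stand's y, 48 mm above the bench; the shut bar is 57 mm to -x and 30 mm above it.
- tray: Bystander, to be left alone: orange open parts tray, 90 x 130 x 35 mm; origin on its underside.
- spool: Bystander, to be left alone: small filament spool lying flat, 100 mm diameter, 44 mm high; origin on its underside.
- screwdriver: Bystander, to be left alone: screwdriver lying on the bench along its x; origin on its underside.
- glue: Bystander, to be left alone: small white bottle, 38 mm diameter, 100 mm tall; origin on its underside.

How it is judged:
By the outcome, as a careful person would: the job done as asked, in the order asked, and still so for the second after the job is handed in, while the arm keeps its last pose, push and grip.
It also fails if it takes over 70 s, if anything falls off the work surface, if the arm or the gripper's body presses on something with over 40 N, if the wrist force passes 120 N, or if a joint passes its speed limit or range.

## Working session

There is one attempt and no reset: what is moved stays moved. The work goes in short steps, Python scripts to look and compute and a tool call to move; the robot and the scene stay as the last step left them, time stands still between calls to the robot, and variables do not carry over. Pictures are saved under pics/ and viewed, and the job is handed in when it is done.

Besides the shell and the picture viewer there is one more tool, called after ">>>" by a JSON object that holds its "fn" and its "kwargs", one argument or row to a line. drive_tool: Moves the arm, as the interface text tells. Its arguments: {"type":"object","properties":{"commands":{"type":"array","items":{"type":"array"}},"squeeze":{"type":"number"}},"required":["commands"]}

```bash
ls; mkdir -p pics; python3 - <<'E'
from workcell import robot, camera, camera_params
import cv2, numpy as np
np.set_printoptions(precision=3,suppress=True)
s=robot.sense()
for k in s: print(k,np.array(s[k]).tolist())
print(robot.grasp_offset)
for n in ("scene","top"):
    im,d=camera(n); cv2.imwrite(f"pics/{n}0.png",im); np.save(f"pics/{n}0.npy",d); p=camera_params(n); print(n,p)
    R=cv2.Rodrigues(np.array(p["rvec"]))[0]; print("campos",-R.T@np.array(p["tvec"]).ravel())
E
```

```text
pics
time 0.0
q [-1.124209273795662, 0.6899831686286161, -0.19448484662514212, 1.566327867227132, 0.15729928687549197, 0.9024743536915814, -0.21511583136568505]
joint_vel [3.7034493201613865e-05, 0.0029873976745894777, 0.0006897921912532305, -0.00040391470452951406, -0.0012643063853808242, 0.00023886506079707055, 0.0026628661747578565]
effort [-0.00016429272363893688, -52.7567982673645, -1.266687624156475, -15.34267008304596, -0.05257099284790456, 0.006681059603579342, 0.00017462370578869013]
position [250.53793598725028, 571.9124923380617, 237.9140958110243]
ee_rot [[0.9160238700224898, -0.0005883954499444586, 0.40112332684576635], [-0.40112373224269615, -0.00170478878409578, 0.9160222951036134], [0.00014484719815923826, -0.9999983737416758, -0.001797646598494813]]
wrist_force [0.1498932348696431, 0.21106449075831216, -0.21484553339418958]
torque [-0.03612611269081705, 0.008877205803224378, 0.014065295127554327]
finger_gap 87.94881586773027
18.700000000000003
scene {'vertical_fov': 46.92790100398028, 'cx': 318.2414174732095, 'cy': 238.5906183431802, 'distortion': array([-0.022,  0.   ,  0.   ,  0.   ,  0.   ]), 'rvec': array([ 1.997,  1.043, -0.511]), 'tvec': array([-346.911, -244.302, 1659.896])}
campos [1405.007 -581.05   789.699]
top {'vertical_fov': 49.337616923688785, 'cx': 312.24310496725616, 'cy': 238.86823027332193, 'distortion': array([0.041, 0.   , 0.   , 0.   , 0.   ]), 'rvec': array([ 2.178, -2.184,  0.115]), 'tvec': array([ -30.885,  598.579, 1220.982])}
campos [ 483.768  -15.702 1271.13 ]
```

View pics/scene0.png

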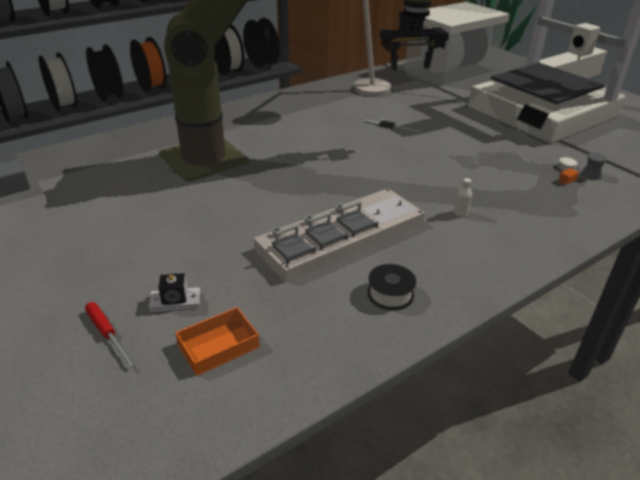

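View pics/top0.png

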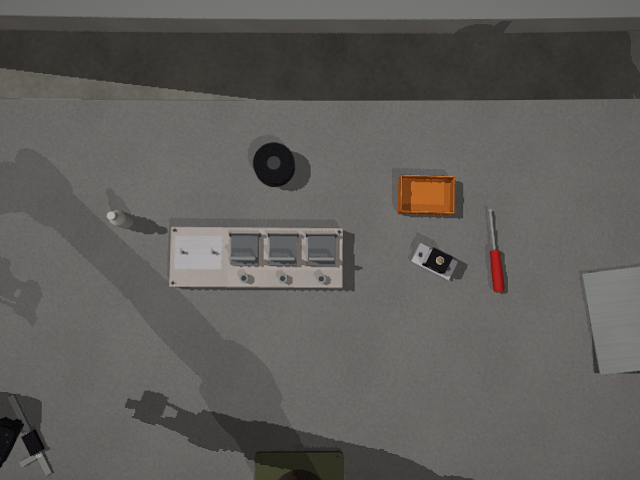

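The scene picture shows the robot, with the stand centred near (340,235), the head near (173,290), tray (218,340) and spool (392,285). The top picture shows the stand spanning (168-343, 227-290), the head near (434,261) turned, and the bolts at (246,278), (285,278), (323,278). I'll zoom in next.

```bash
cat > h.py <<'E'
import numpy as np, cv2
from workcell import camera_params
class Cam:
    def __init__(s,n):
        p=camera_params(n); s.f=240/np.tan(np.radians(p["vertical_fov"]/2))
        s.K=np.array([[s.f,0,p["cx"]],[0,s.f,p["cy"]],[0,0,1.]]); s.D=np.array(p["distortion"],float)
        s.rvec=np.array(p["rvec"],float).ravel(); s.R=cv2.Rodrigues(s.rvec)[0]; s.t=np.array(p["tvec"],float).ravel(); s.c=-s.R.T@s.t
    def rays(s,px):
        u=cv2.undistortPoints(np.array(px,float).reshape(-1,1,2),s.K,s.D).reshape(-1,2)
        return np.c_[u,np.ones(len(u))]@s.R   # scaled so that cam depth=1
    def plane(s,px,z):
        r=s.rays(px); return s.c+r*((z-s.c[2])/r[:,2])[:,None]
    def depth(s,px,d):
        px=np.array(px,float).reshape(-1,2); r=s.rays(px)
        return s.c+r*np.array([d[int(round(v)),int(round(u))] for u,v in px])[:,None]
    def proj(s,P): return cv2.projectPoints(np.array(P,float).reshape(-1,3),s.rvec,s.t,s.K,s.D)[0].reshape(-1,2)
    def cloud(s,d,x0,x1,y0,y1):
        v,u=np.mgrid[y0:y1,x0:x1]; px=np.c_[u.ravel(),v.ravel()]; dd=d[px[:,1],px[:,0]]
        return px,s.c+s.rays(px)*dd[:,None]
def tri(a,pa,b,pb):
    ra=a.rays([pa])[0]; rb=b.rays([pb])[0]
    A=np.c_[ra,-rb]; k=np.linalg.lstsq(A,b.c-a.c,rcond=None)[0]
    P=a.c+ra*k[0];Q=b.c+rb*k[1]; return (P+Q)/2,np.linalg.norm(P-Q)
E
python3 - <<'E'
import cv2,numpy as np
from h import *
t=cv2.imread("pics/top0.png"); s=cv2.imread("pics/scene0.png")
cv2.imwrite("pics/t_stand.png",cv2.resize(t[215:300,160:350],None,fx=4,fy=4,interpolation=2))
cv2.imwrite("pics/t_head.png",cv2.resize(t[225:295,395:475],None,fx=8,fy=8,interpolation=2))
cv2.imwrite("pics/s_stand.png",cv2.resize(s[180:280,245:435],None,fx=4,fy=4,interpolation=2))
cv2.imwrite("pics/s_head.png",cv2.resize(s[260:325,135:215],None,fx=8,fy=8,interpolation=2))
E
```

```text
(no output)
```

View pics/t_stand.png

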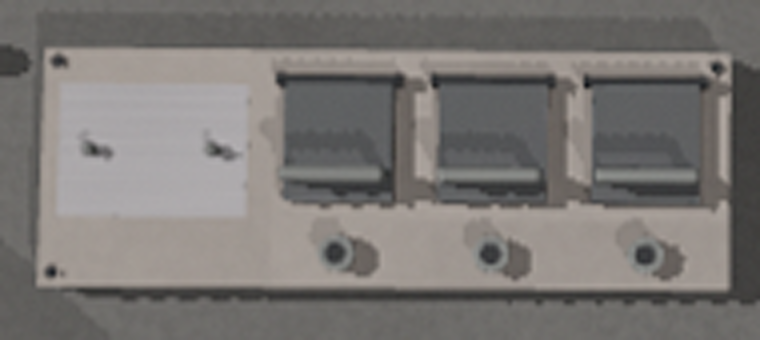

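View pics/t_head.png

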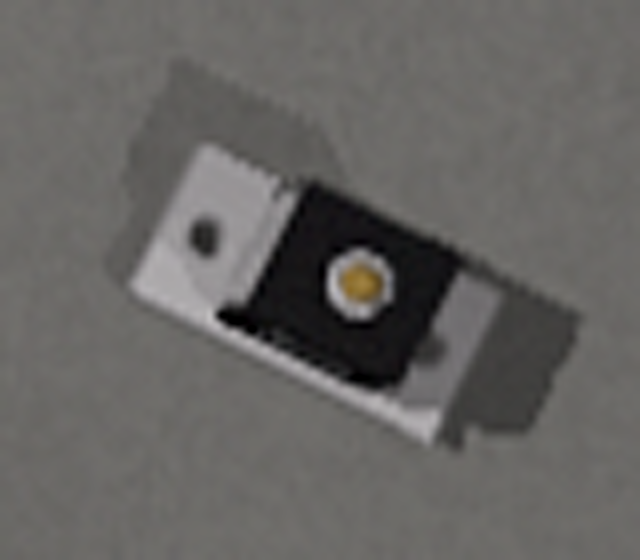

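View pics/s_stand.png

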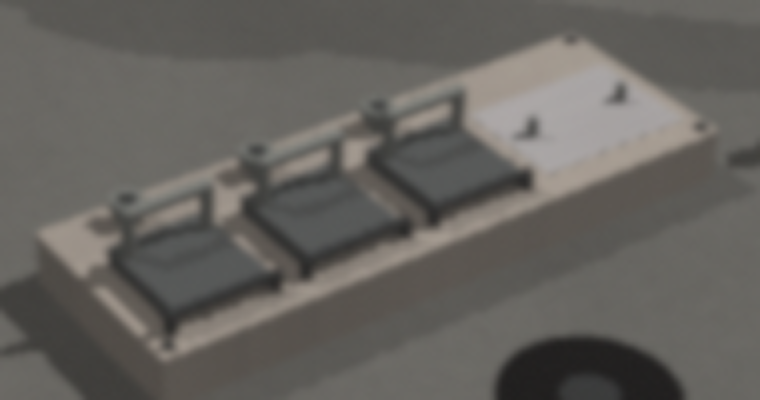

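View pics/s_head.png

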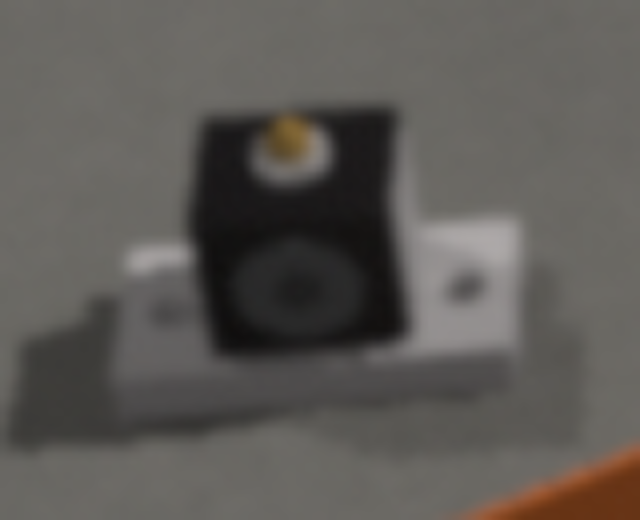

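```bash
python3 - <<'E'
import cv2,numpy as np
from h import *
np.set_printoptions(precision=1,suppress=True)
T=Cam("top");S=Cam("scene")
t=cv2.imread("pics/top0.png"); s=cv2.imread("pics/scene0.png"); d=np.load("pics/top0.npy"); ds=np.load("pics/scene0.npy")
def brass(im,x0,x1,y0,y1):
    h=cv2.cvtColor(im,cv2.COLOR_BGR2HSV)[y0:y1,x0:x1]
    m=(h[...,0]>12)&(h[...,0]<32)&(h[...,1]>110)&(h[...,2]>60); v,u=np.nonzero(m); w=h[...,1][m].astype(float)
    return np.array([(u*w).sum()/w.sum()+x0,(v*w).sum()/w.sum()+y0]),m.sum()
a,n=brass(t,395,475,225,295);b,n2=brass(s,135,215,260,310)
print("brass",a,n,b,n2,tri(T,a,S,b))
c=lambda u,v,k,x,y:[(u+.5)/k-.5+x,(v+.5)/k-.5+y]
# holes in the head (z 14) from crops
hT=[c(204,236,8,395,225),c(430,349,8,395,225)]
print("holes top z14",T.plane(hT,14))
hS=[c(168,312,8,135,260),c(466,288,8,135,260)]
print("holes scene z14",S.plane(hS,14)); print([tri(T,hT[0],S,hS[1]),tri(T,hT[1],S,hS[0])])
# stand top mask
hsv=cv2.cvtColor(t,cv2.COLOR_BGR2HSV); 
px,P=T.cloud(d,160,350,215,300); m=(P[:,2]>26)
k=np.zeros(t.shape[:2],np.uint8); k[px[m,1],px[m,0]]=255
cn=max(cv2.findContours(k,0,1)[0],key=cv2.contourArea); r=cv2.minAreaRect(cn); bx=cv2.boxPoints(r); print(bx,T.plane(bx,36))
print("plate z",np.median(P[m,2]),np.percentile(P[m,2],[5,50,90,98]))
print("corner screws top",T.plane([c(59,60,4,160,215),c(51,271,4,160,215),c(717,67,4,160,215)],36))
bo=[c(336,252,4,160,215),c(491,254,4,160,215),c(646,255,4,160,215)]
print("bolt L M R",T.plane(bo,52),T.depth(bo,d))
ba=[c(330,173,4,160,215),c(488,174,4,160,215),c(645,175,4,160,215)]
print("bars LMR",T.plane(ba,82),T.depth(ba,d))
pg=[c(86,138,4,160,215),c(211,138,4,160,215)];print("pegs top guess tip",T.plane(pg,50))
pb=[c(620,90,4,245,180),c(533,124,4,245,180)];print("pegs scene",S.plane(pb,50))
print([tri(T,pg[0],S,pb[0]),tri(T,pg[1],S,pb[1])])
E
python3 - <<'E'
import cv2
t=cv2.imread("pics/top0.png"); s=cv2.imread("pics/scene0.png")
a=cv2.resize(t[238:268,172:228],None,fx=13,fy=13,interpolation=0); b=cv2.resize(s[190:225,360:420],None,fx=12,fy=12,interpolation=0)
cv2.imwrite("pics/pegT.png",a*1);cv2.imwrite("pics/pegS.png",b)
E
```

```text
brass [439.7 260. ] 13 [170.5 276.5] 16 (array([ 545.3, -325.5,   67.8]), np.float64(0.38872716064290586))
holes top z14 [[ 562.4 -292.7   14. ]
 [ 528.3 -359.7   14. ]]
holes scene z14 [[ 529.9 -359.8   14. ]
 [ 564.6 -292.7   14. ]]
[(array([ 562.7, -292.5,   12.6]), np.float64(0.9871209749923643)), (array([ 528.4, -359.7,   12.9]), np.float64(0.6774461628570477))]
[[169. 227.]
 [342. 227.]
 [342. 287.]
 [169. 287.]] [[ 626.6  306.    36. ]
 [ 626.  -103.3   36. ]
 [ 483.8 -102.1   36. ]
 [ 485.4  302.9   36. ]]
plate z 37.41005656812672 [32.4 37.4 51.7 81.7]
corner screws top [[620.3 293.3  36. ]
 [496.2 295.3  36. ]
 [615.5 -95.8  36. ]]
bolt L M R [[506.2 127.4  52. ]
 [504.8  37.6  52. ]
 [503.9 -52.5  52. ]] [[506.2 127.   55.6]
 [504.8  37.6  51.4]
 [503.9 -52.6  50.3]]
bars LMR [[550.5 127.7  82. ]
 [549.6  38.1  82. ]
 [548.8 -51.3  82. ]] [[550.3 127.5  84. ]
 [549.8  38.2  79.5]
 [548.9 -51.3  81.3]]
pegs top guess tip [[573.1 273.3  50. ]
 [572.9 200.9  50. ]]
pegs scene [[575.9 265.8  50. ]
 [575.  195.6  50. ]]
[(array([572.1, 272.5,  46. ]), np.float64(4.1527192609194215)), (array([572.2, 200.2,  47. ]), np.float64(2.9964743935903297))]
```

View pics/pegT.png

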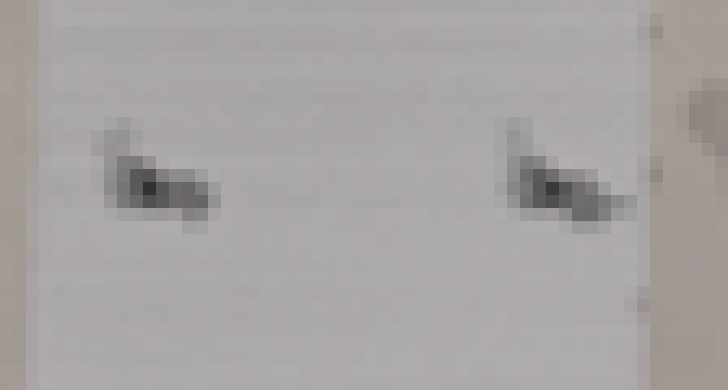

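View pics/pegS.png

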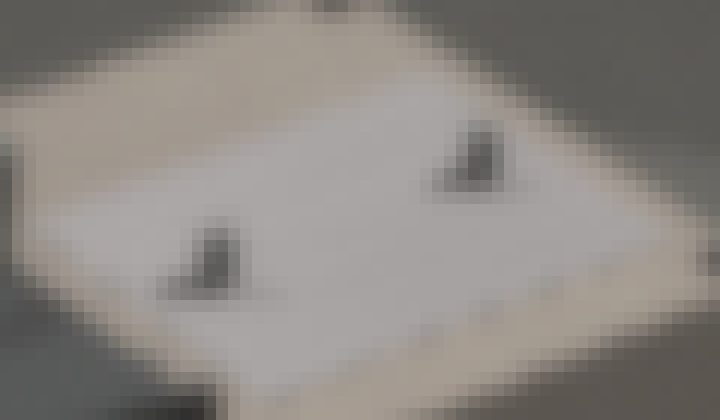

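```bash
python3 - <<'E'
import cv2,numpy as np
from h import *
np.set_printoptions(precision=1,suppress=True)
T=Cam("top");S=Cam("scene")
print("S tips",S.plane([[399.6,200.2],[377.6,208.5]],50),"base",S.plane([[399.7,205],[377.6,213.8]],36))
print("T z43",T.plane([[182.0,251.9],[213.0,251.9]],43))
c=lambda u,v,k,x,y:[(u+.5)/k-.5+x,(v+.5)/k-.5+y]
sb=[c(378,103,4,245,180),c(255,151,4,245,180),c(125,199,4,245,180)]
tb=[c(336,252,4,160,215),c(491,254,4,160,215),c(646,255,4,160,215)]
print("bolts scene z52 LMR",S.plane(sb,52));print([tri(T,a,S,b) for a,b in zip(tb,sb)])
# screws in scene
sc=[c(702,127,4,245,180),c(571,40,4,245,180),c(166,343,4,245,180)]
print("screws scene",S.plane(sc,36)); 
tsc=[c(59,60,4,160,215),c(51,271,4,160,215),c(717,67,4,160,215)]
print([tri(T,a,S,b) for a,b in zip(tsc,sc)])
# bar ends mid scene, bar middle
# bar: scene mid of bars
sbar=[c(425,105,4,245,180),c(300,152,4,245,180),c(172,200,4,245,180)]
tbar=[c(330,173,4,160,215),c(488,174,4,160,215),c(645,175,4,160,215)]
print("bars",[tri(T,a,S,b) for a,b in zip(tbar,sbar)])
# projections of prediction for check
pr=lambda M:0
yaw=-0.0128; R=np.array([[np.cos(yaw),-np.sin(yaw),0],[np.sin(yaw),np.cos(yaw),0],[0,0,1]])
O=np.array([564.9,77.3,0])
pts=np.array([[0,196,50],[0,196,36],[0,124,50],[0,124,36],[-60,50,52],[-60,-40,52],[-60,-130,52],[-15,50,82.5],[-15,-130,82.5]],float)
W=pts@R.T+O; print(W); print(T.proj(W)); print(S.proj(W))
E
```

```text
S tips [[569.2 271.8  50. ]
 [567.4 201.2  50. ]] base [[570.5 272.8  36. ]
 [569.8 200.5  36. ]]
T z43 [[567.1 272.8  43. ]
 [566.9 200.6  43. ]]
bolts scene z52 LMR [[505.8 129.5  52. ]
 [506.8  37.1  52. ]
 [505.5 -52.7  52. ]]
[(array([506.6, 127.9,  53. ]), np.float64(1.4310251455946752)), (array([505. ,  37.9,  50.7]), np.float64(0.7309172866626068)), (array([504.1, -52.3,  51. ]), np.float64(0.6506170278604398))]
screws scene [[620.8 295.4  36. ]
 [496.3 296.2  36. ]
 [612.9 -93.7  36. ]]
[(array([620.9, 294. ,  36.3]), np.float64(1.8619416204302426)), (array([496.4, 295.6,  36.2]), np.float64(0.8322895584110933)), (array([615.3, -95.5,  38.5]), np.float64(0.39006608522408465))]
bars [(array([551.1, 128.9,  75. ]), np.float64(0.7683538355805276)), (array([550.1,  38.5,  75. ]), np.float64(0.3918690751844688)), (array([549.9, -50.2,  76.3]), np.float64(2.854563315779953))]
[[567.4 273.3  50. ]
 [567.4 273.3  36. ]
 [566.5 201.3  50. ]
 [566.5 201.3  36. ]
 [505.5 128.1  52. ]
 [504.4  38.1  52. ]
 [503.2 -51.9  52. ]
 [550.5 127.5  82.5]
 [548.2 -52.5  82.5]]
[[181.1 251.6]
 [182.5 252. ]
 [212.2 251.9]
 [213.2 252.3]
 [243.3 277.9]
 [282.2 278.3]
 [320.9 278.7]
 [242.2 257.8]
 [321.4 258.6]]
[[399.6 199.7]
 [399.  204.4]
 [377.4 208.3]
 [377.  213.1]
 [338.6 205.5]
 [308.1 216.8]
 [275.7 228.8]
 [350.3 203.3]
 [285.7 227.3]]
```

```bash
cat >> h.py <<'E'
from scipy.spatial.transform import Rotation as Ro
def Rd(deg,tilt=0):
    """tool down with jaw axis z at deg; tilt (deg) about tool x"""
    a=np.radians(deg); c,s=np.cos(a),np.sin(a)
    R=np.array([[s,0,c],[-c,0,s],[0,-1,0.]])
    return R@Ro.from_euler('x',tilt,degrees=True).as_matrix()
def plan(ways,hand):
    """ways: list of (pos,R,n rows); prints tool frame rows"""
    from workcell import robot
    st=robot.sense(); p0=np.array(st["position"]); R0=np.array(st["ee_rot"])
    print("from",p0.round(1),"F",np.array(st["wrist_force"]).round(1),"t",round(st["time"],2),"gap",round(st["finger_gap"],1))
    p,R=p0,R0; out=[]
    for (q,Q,n) in ways:
        q=np.array(q,float); rv=Ro.from_matrix(R.T@Q).as_rotvec()
        for i in range(1,n+1):
            w=i/n; P=p+(q-p)*w; M=R@Ro.from_rotvec(rv*w).as_matrix()
            out.append([[round(float(x),1)+0 for x in R0.T@(P-p0)],[round(float(x),3)+0 for x in Ro.from_matrix(R0.T@M).as_rotvec()],hand])
        print("leg: mm/row",round(np.linalg.norm(q-p)/n,1),"deg/row",round(np.degrees(np.linalg.norm(rv))/n,1))
        p,R=q,Q
    print(str(out).replace(" ",""))
E
python3 - <<'E'
from h import *
plan([([540,260,240],Rd(26),12),([560,-100,220],Rd(-10),10),([545.5,-325.8,160],Rd(-27),8)],0)
E
```

```text
from [250.5 572.  238. ] F [ 0.7 -0.8  0.5] t 0.1 gap 87.9
leg: mm/row 35.5 deg/row 3.4
leg: mm/row 36.1 deg/row 3.6
leg: mm/row 29.3 deg/row 2.1
[[[32.5,-0.1,-14.1],[0.0,0.059,0.0],0],[[65.0,-0.3,-28.3],[0.0,0.117,0.0],0],[[97.6,-0.4,-42.4],[0.0,0.176,0.0],0],[[130.1,-0.6,-56.6],[0.001,0.235,0.0],0],[[162.6,-0.7,-70.7],[0.001,0.293,0.0],0],[[195.1,-0.8,-84.9],[0.001,0.352,0.0],0],[[227.7,-1.0,-99.0],[0.001,0.411,0.0],0],[[260.2,-1.1,-113.1],[0.001,0.47,0.0],0],[[292.7,-1.3,-127.3],[0.001,0.528,0.001],0],[[325.2,-1.4,-141.4],[0.001,0.587,0.001],0],[[357.8,-1.5,-155.6],[0.001,0.646,0.001],0],[[390.3,-1.7,-169.7],[0.002,0.704,0.001],0],[[406.6,0.4,-201.9],[0.001,0.767,0.001],0],[[422.8,2.4,-234.0],[0.001,0.83,0.001],0],[[439.1,4.5,-266.2],[0.001,0.893,0.001],0],[[455.4,6.5,-298.4],[0.001,0.956,0.001],0],[[471.6,8.6,-330.6],[0.001,1.018,0.001],0],[[487.9,10.7,-362.7],[0.001,1.081,0.001],0],[[504.2,12.7,-394.9],[0.001,1.144,0.001],0],[[520.4,14.8,-427.1],[0.001,1.207,0.001],0],[[536.7,16.8,-459.2],[0.001,1.27,0.001],0],[[553.0,18.9,-491.4],[0.001,1.333,0.001],0],[[562.6,26.4,-518.0],[0.001,1.37,0.001],0],[[572.3,34.0,-544.6],[0.001,1.407,0.001],0],[[582.0,41.5,-571.1],[0.001,1.444,0.001],0],[[591.6,49.0,-597.7],[0.001,1.481,0.001],0],[[601.3,56.6,-624.3],[0.001,1.518,0.001],0],[[610.9,64.1,-650.8],[0.001,1.555,0.001],0],[[620.6,71.7,-677.4],[0.001,1.592,0.001],0],[[630.3,79.2,-704.0],[0.001,1.629,0.001],0]]
```

>>> {"fn": "drive_tool", "kwargs": {
  "commands": [
    [[32, 0, -14], [0, 0.06, 0], 0],
    [[65, 0, -28], [0, 0.12, 0], 0],
    [[98, 0, -42], [0, 0.18, 0], 0],
    [[130, 0, -57], [0, 0.24, 0], 0],
    [[163, 0, -71], [0, 0.29, 0], 0],
    [[195, 0, -85], [0, 0.35, 0], 0],
    [[228, 0, -99], [0, 0.41, 0], 0],
    [[260, 0, -113], [0, 0.47, 0], 0],
    [[293, 0, -127], [0, 0.53, 0], 0],
    [[325, 0, -141], [0, 0.59, 0], 0]
  ]
}}

```text
time: 0.93
position: [492.6, 310.8, 238.0]
ee_rot: [[0.535, -0.001, 0.845], [-0.845, -0.002, 0.535], [0.001, -1.0, -0.002]]
wrist_force: [0.6, -0.1, -0.1]
finger_gap: 88.1
```

```bash
python3 - <<'E'
from h import *
plan([([560,40,225],Rd(5),6),([558,-100,210],Rd(-12),4)],0)
E
```

```text
from [492.6 310.8 238. ] F [ 0.6 -0.1 -0.1] t 0.93 gap 88.1
leg: mm/row 46.6 deg/row 4.6
leg: mm/row 35.2 deg/row 4.2
[[[44.1,2.2,-14.7],[0.0,0.08,0.0],0],[[88.3,4.5,-29.3],[0.001,0.159,0.001],0],[[132.4,6.7,-44.0],[0.001,0.239,0.001],0],[[176.5,9.0,-58.7],[0.001,0.319,0.001],0],[[220.6,11.2,-73.3],[0.001,0.398,0.001],0],[[264.8,13.5,-88.0],[0.002,0.478,0.002],0],[[294.1,17.3,-107.2],[0.002,0.552,0.002],0],[[323.3,21.1,-126.3],[0.002,0.626,0.002],0],[[352.6,24.9,-145.5],[0.002,0.7,0.002],0],[[381.9,28.7,-164.6],[0.001,0.775,0.002],0]]
```

Lags by little. Continuing.

>>> {"fn": "drive_tool", "kwargs": {
  "commands": [
    [[38, 2, -12], [0, 0.08, 0], 0],
    [[77, 4, -24], [0, 0.16, 0], 0],
    [[116, 6, -37], [0, 0.24, 0], 0],
    [[155, 8, -50], [0, 0.31, 0], 0],
    [[194, 10, -64], [0, 0.38, 0], 0],
    [[232, 12, -78], [0, 0.45, 0], 0],
    [[270, 14, -94], [0, 0.52, 0], 0],
    [[307, 16, -112], [0, 0.6, 0], 0],
    [[344, 20, -130], [0, 0.68, 0], 0],
    [[381, 25, -150], [0, 0.76, 0], 0]
  ]
}}

```text
time: 1.77
position: [570.0, -92.5, 213.6]
ee_rot: [[-0.197, -0.001, 0.98], [-0.98, -0.002, -0.197], [0.002, -1.0, -0.0]]
wrist_force: [-0.1, -0.3, -0.6]
finger_gap: 88.2
```

```bash
python3 - <<'E'
from h import *
plan([([545.5,-325.8,130],Rd(-27),10)],0)
E
```

```text
from [570.  -92.5 213.6] F [-0.1 -0.3 -0.6] t 1.77 gap 88.2
leg: mm/row 24.9 deg/row 1.6
[[[23.3,8.4,2.2],[0.0,0.027,0.0],0],[[46.7,16.8,4.4],[0.0,0.055,0.0],0],[[70.0,25.2,6.6],[0.0,0.082,0.001],0],[[93.3,33.6,8.8],[0.0,0.109,0.001],0],[[116.7,42.0,11.0],[0.0,0.136,0.001],0],[[140.0,50.4,13.2],[0.0,0.164,0.001],0],[[163.3,58.8,15.4],[0.0,0.191,0.001],0],[[186.7,67.2,17.6],[0.0,0.218,0.002],0],[[210.0,75.6,19.8],[0.0,0.245,0.002],0],[[233.3,84.1,22.1],[0.0,0.273,0.002],0]]
```

>>> {"fn": "drive_tool", "kwargs": {
  "commands": [
    [[26, 8, 2], [0, 0.03, 0], 0],
    [[52, 16, 5], [0, 0.06, 0], 0],
    [[78, 25, 7], [0, 0.09, 0], 0],
    [[104, 34, 10], [0, 0.12, 0], 0],
    [[130, 44, 12], [0, 0.15, 0], 0],
    [[156, 54, 15], [0, 0.18, 0], 0],
    [[182, 64, 17], [0, 0.21, 0], 0],
    [[208, 74, 20], [0, 0.24, 0], 0],
    [[233, 84, 22], [0, 0.273, 0], 0],
    [[233, 84, 22], [0, 0.273, 0], 0]
  ]
}}

```text
time: 2.6
position: [541.8, -332.2, 128.0]
ee_rot: [[-0.462, -0.005, 0.887], [-0.887, -0.006, -0.462], [0.007, -1.0, -0.002]]
wrist_force: [-0.1, -1.0, -0.4]
finger_gap: 88.1
```

```bash
python3 - <<'E'
from h import *
from workcell import camera,robot
s=robot.sense();print(s["position"],s["ee_rot"])
for n in("top","scene"):
    im,d=camera(n);c=Cam(n);u,v=c.proj([s["position"]])[0];print(n,u,v)
    np.save(f"pics/{n}1.npy",d);cv2.imwrite(f"pics/{n}1.png",im)
    u,v=int(u),int(v);x0=max(u-60,0);y0=max(v-60,0);k=im[y0:y0+120,x0:x0+130];print(x0,y0)
    cv2.imwrite(f"pics/{n}1c.png",cv2.resize(k,None,fx=5,fy=5,interpolation=2))
plan([([545.5,-325.8,22],Rd(-27),10)],0)
E
```

```text
[ 541.8359414  -332.15978785  127.97455818] [[-0.46204898 -0.00492457  0.88684074]
 [-0.88682369 -0.00575779 -0.46207207]
 [ 0.00738175 -0.9999713  -0.00170684]]
top 449.73420156559354 260.1384275601965
389 200
scene 162.00121331820344 253.082701198472
102 193
from [ 544.5 -326.2  129.2] F [1.3 1.2 0.2] t 2.7 gap 88.0
leg: mm/row 10.7 deg/row 0.0
[[[-0.1,10.7,0.1],[0.0,0.0,0.0],0],[[-0.2,21.4,0.2],[0.0,0.0,0.0],0],[[-0.3,32.2,0.3],[0.0,-0.001,0.001],0],[[-0.4,42.9,0.3],[0.001,-0.001,0.001],0],[[-0.5,53.6,0.4],[0.001,-0.001,0.001],0],[[-0.6,64.3,0.5],[0.001,-0.001,0.001],0],[[-0.7,75.0,0.6],[0.001,-0.002,0.002],0],[[-0.9,85.8,0.7],[0.001,-0.002,0.002],0],[[-1.0,96.5,0.8],[0.001,-0.002,0.002],0],[[-1.1,107.2,0.9],[0.002,-0.002,0.002],0]]
```

View pics/top1c.png

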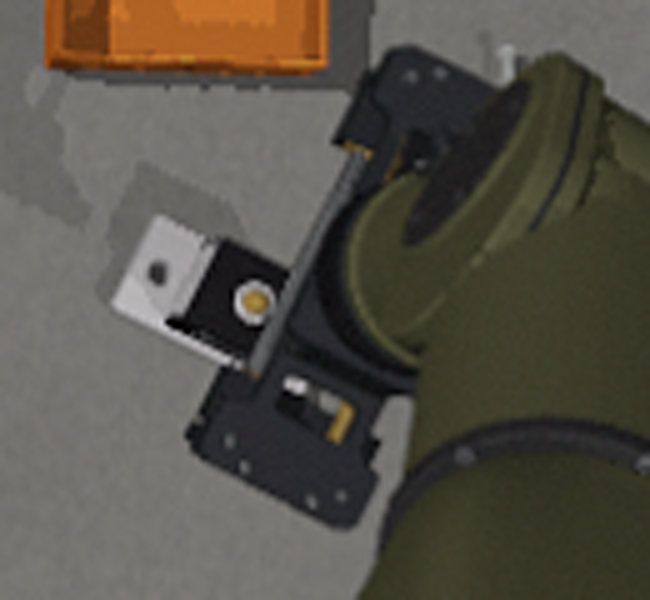

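View pics/scene1c.png

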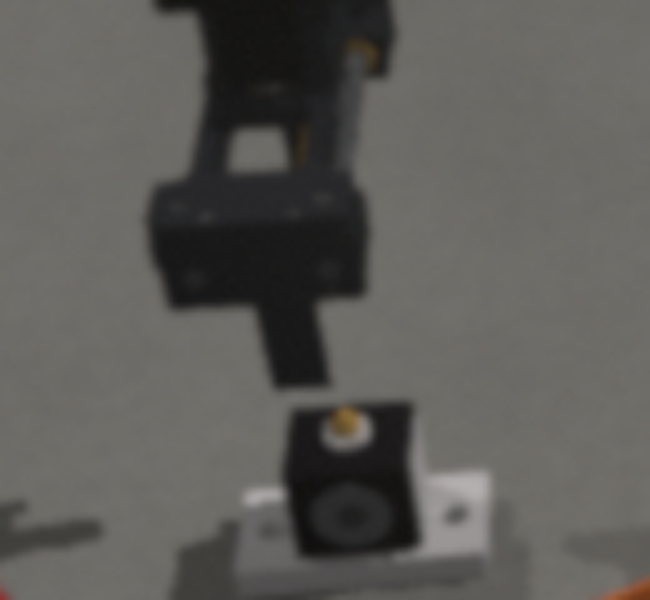

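The top view shows the open fingers straddling the head's axis (nozzle at crop (255,300)), and the scene view shows the fingers above the block. I'll descend now.

>>> {"fn": "drive_tool", "kwargs": {
  "commands": [
    [[0, 13, 0], [0, 0, 0], 0],
    [[0, 26, 0], [0, 0, 0], 0],
    [[0, 39, 0], [0, 0, 0], 0],
    [[-1, 52, 0], [0, 0, 0], 0],
    [[-1, 65, 0], [0, 0, 0], 0],
    [[-1, 78, 0.5], [0, 0, 0], 0],
    [[-1, 90, 1], [0, 0, 0], 0],
    [[-1, 101, 1], [0, 0, 0], 0],
    [[-1, 106, 1], [0, 0, 0], 0],
    [[-1, 106, 1], [0, 0, 0], 0]
  ]
}}

```text
time: 3.53
position: [544.8, -325.5, 21.6]
ee_rot: [[-0.456, -0.004, 0.89], [-0.89, -0.0, -0.456], [0.002, -1.0, -0.004]]
wrist_force: [0.0, 0.2, -0.1]
finger_gap: 88.4
```

>>> {"fn": "drive_tool", "kwargs": {
  "commands": [
    [[0, 0, 0], [0, 0, 0], 0.3],
    [[0, 0, 0], [0, 0, 0], 0.6],
    [[0, 0, 0], [0, 0, 0], 1],
    [[0, 0, 0], [0, 0, 0], 1],
    [[0, 0, 0], [0, 0, 0], 1],
    [[0, 0, 0], [0, 0, 0], 1]
  ],
  "squeeze": 25
}}

```text
time: 4.03
position: [545.0, -325.6, 22.0]
ee_rot: [[-0.456, -0.004, 0.89], [-0.89, -0.0, -0.456], [0.002, -1.0, -0.003]]
wrist_force: [-0.0, 0.9, 0.3]
finger_gap: 50.6
```

>>> {"fn": "drive_tool", "kwargs": {
  "commands": [
    [[0, 0, 0], [0, 0, 0], 1],
    [[0, 0, 0], [0, 0, 0], 1],
    [[0, 0, 0], [0, 0, 0], 1],
    [[0, 0, 0], [0, 0, 0], 1],
    [[0, 0, 0], [0, 0, 0], 1]
  ]
}}

```text
time: 4.45
position: [545.0, -325.6, 22.2]
ee_rot: [[-0.456, -0.004, 0.89], [-0.89, -0.0, -0.456], [0.002, -1.0, -0.003]]
wrist_force: [0.1, 0.3, 1.8]
finger_gap: 43.9
```

>>> {"fn": "drive_tool", "kwargs": {
  "commands": [
    [[0, -6, 0], [0, 0, 0], 1],
    [[0, -18, 0], [0, 0, 0], 1],
    [[0, -34, 0], [0, 0, 0], 1],
    [[0, -52, 0], [0, 0, 0], 1],
    [[0, -70, 0], [0, 0, 0], 1],
    [[0, -90, 0], [0, 0, 0], 1],
    [[0, -108, 0], [0, 0, 0], 1],
    [[0, -120, 0], [0, 0, 0], 1],
    [[0, -128, 0], [0, 0, 0], 1],
    [[0, -130, 0], [0, 0, 0], 1]
  ]
}}

```text
time: 5.28
position: [546.1, -325.9, 153.9]
ee_rot: [[-0.456, -0.002, 0.89], [-0.89, -0.002, -0.456], [0.002, -1.0, -0.001]]
wrist_force: [-0.4, 0.4, -1.7]
finger_gap: 43.6
```

```bash
python3 - <<'E'
from h import *
plan([([566,-60,152],Rd(-10),10),([567.3,236.9,152],Rd(-0.7),11)],1)
E
```

```text
from [ 546.1 -325.9  153.9] F [-0.4  0.4 -1.7] t 5.28 gap 43.6
leg: mm/row 26.7 deg/row 1.7
leg: mm/row 27.0 deg/row 0.8
[[[-24.6,0.1,-10.4],[0.0,-0.03,0.0],1],[[-49.1,0.3,-20.7],[0.0,-0.06,0.0],1],[[-73.7,0.4,-31.1],[0.0,-0.09,0.001],1],[[-98.3,0.6,-41.4],[0.0,-0.12,0.001],1],[[-122.9,0.7,-51.8],[0.0,-0.15,0.001],1],[[-147.4,0.8,-62.2],[0.001,-0.179,0.001],1],[[-172.0,1.0,-72.5],[0.001,-0.209,0.001],1],[[-196.6,1.1,-82.9],[0.001,-0.239,0.002],1],[[-221.2,1.3,-93.3],[0.001,-0.269,0.002],1],[[-245.7,1.4,-103.6],[0.001,-0.299,0.002],1],[[-269.8,1.4,-115.8],[0.001,-0.314,0.002],1],[[-293.9,1.3,-128.0],[0.001,-0.329,0.002],1],[[-318.0,1.3,-140.2],[0.001,-0.343,0.002],1],[[-342.0,1.2,-152.4],[0.001,-0.358,0.002],1],[[-366.1,1.2,-164.6],[0.001,-0.373,0.002],1],[[-390.2,1.1,-176.8],[0.001,-0.388,0.002],1],[[-414.3,1.1,-189.1],[0.001,-0.402,0.002],1],[[-438.3,1.1,-201.3],[0.001,-0.417,0.002],1],[[-462.4,1.0,-213.5],[0.001,-0.432,0.002],1],[[-486.5,1.0,-225.7],[0.001,-0.447,0.002],1],[[-510.5,0.9,-237.9],[0.001,-0.461,0.002],1]]
```

>>> {"fn": "drive_tool", "kwargs": {
  "commands": [
    [[-15, 0, -6], [0, -0.02, 0], 1],
    [[-38, 0, -16], [0, -0.05, 0], 1],
    [[-64, 0, -27], [0, -0.08, 0], 1],
    [[-90, 0, -38], [0, -0.11, 0], 1],
    [[-116, 0, -49], [0, -0.14, 0], 1],
    [[-142, 0, -60], [0, -0.17, 0], 1],
    [[-168, 0, -71], [0, -0.2, 0], 1],
    [[-194, 0, -82], [0, -0.23, 0], 1],
    [[-220, 0, -93], [0, -0.265, 0], 1],
    [[-246, 0, -104], [0, -0.3, 0], 1]
  ]
}}

```text
time: 6.12
position: [564.4, -56.5, 152.3]
ee_rot: [[-0.169, -0.004, 0.986], [-0.986, -0.001, -0.169], [0.001, -1.0, -0.004]]
wrist_force: [0.9, -0.4, -1.6]
finger_gap: 43.7
```

```bash
python3 - <<'E'
from h import *
plan([([567.3,236.9,152],Rd(-0.7),10)],1)
E
```

```text
from [564.4 -56.5 152.3] F [ 0.9 -0.4 -1.6] t 6.12 gap 43.7
leg: mm/row 29.3 deg/row 0.9
[[[-29.0,0.0,-4.7],[0.0,-0.016,0.0],1],[[-57.9,0.0,-9.4],[0.001,-0.032,0.0],1],[[-86.9,0.0,-14.0],[0.001,-0.047,0.0],1],[[-115.9,0.0,-18.7],[0.002,-0.063,0.0],1],[[-144.8,0.1,-23.4],[0.002,-0.079,0.001],1],[[-173.8,0.1,-28.1],[0.003,-0.095,0.001],1],[[-202.8,0.1,-32.7],[0.003,-0.11,0.001],1],[[-231.7,0.1,-37.4],[0.003,-0.126,0.001],1],[[-260.7,0.1,-42.1],[0.004,-0.142,0.001],1],[[-289.7,0.1,-46.8],[0.004,-0.158,0.001],1]]
```

>>> {"fn": "drive_tool", "kwargs": {
  "commands": [
    [[-32, 0, -5], [0, -0.02, 0], 1],
    [[-64, 0, -10], [0, -0.035, 0], 1],
    [[-96, 0, -15], [0, -0.05, 0], 1],
    [[-128, 0, -20], [0, -0.07, 0], 1],
    [[-160, 0, -25], [0, -0.09, 0], 1],
    [[-190, 0, -31], [0, -0.11, 0], 1],
    [[-220, 0, -36], [0, -0.125, 0], 1],
    [[-248, 0, -41], [0.002, -0.14, 0], 1],
    [[-275, 0, -45], [0.004, -0.15, 0], 1],
    [[-290, 0, -47], [0.004, -0.158, 0], 1]
  ]
}}

```text
time: 6.95
position: [564.4, 243.1, 150.9]
ee_rot: [[-0.005, -0.003, 1.0], [-1.0, 0.002, -0.005], [-0.002, -1.0, -0.003]]
wrist_force: [0.6, -0.5, -2.2]
finger_gap: 43.9
```

>>> {"fn": "drive_tool", "kwargs": {
  "commands": [
    [[0, 1, 0], [0, 0, 0], 1],
    [[0, 1, 0], [0, 0, 0], 1],
    [[0, 1, 0], [0, 0, 0], 1]
  ]
}}

```text
time: 7.2
position: [563.8, 241.0, 149.2]
ee_rot: [[-0.006, -0.005, 1.0], [-1.0, -0.001, -0.006], [0.001, -1.0, -0.005]]
wrist_force: [0.6, -1.0, -2.1]
finger_gap: 43.7
```

```bash
python3 - <<'E'
from h import *
from workcell import camera,robot
s=robot.sense();print(s["position"],s["ee_rot"])
for n in("top","scene"):
    im,d=camera(n);c=Cam(n);u,v=c.proj([s["position"]])[0];print(n,u,v)
    np.save(f"pics/{n}2.npy",d);cv2.imwrite(f"pics/{n}2.png",im)
    u,v=int(u),int(v);x0=max(u-65,0);y0=max(v-50,0);k=im[y0:y0+100,x0:x0+130];print(x0,y0)
    cv2.imwrite(f"pics/{n}2c.png",cv2.resize(k,None,fx=6,fy=6,interpolation=2))
plan([([567.3,236.9,80],Rd(-0.7),10)],1)
E
```

```text
[563.8498529  241.00661801 149.18710019] [[-6.11330494e-03 -4.96385712e-03  9.99968993e-01]
 [-9.99980972e-01 -7.96266262e-04 -6.11733085e-03]
 [ 8.26607129e-04 -9.99987363e-01 -4.95889485e-03]]
top 185.25948180442361 250.03814882938775
120 200
scene 392.6246442308469 167.82082698987494
327 117
from [564.7 240.1 149.7] F [ 0.1  0.  -2.8] t 7.3 gap 43.7
leg: mm/row 7.0 deg/row 0.0
[[[0.3,7.0,0.3],[0.0,0.0,0.0],1],[[0.6,13.9,0.6],[0.001,0.001,0.0],1],[[1.0,20.9,0.9],[0.001,0.001,0.0],1],[[1.3,27.9,1.1],[0.001,0.002,0.0],1],[[1.6,34.8,1.4],[0.002,0.002,0.0],1],[[1.9,41.8,1.7],[0.002,0.002,0.0],1],[[2.2,48.8,2.0],[0.003,0.003,0.0],1],[[2.5,55.7,2.3],[0.003,0.003,0.001],1],[[2.9,62.7,2.6],[0.003,0.004,0.001],1],[[3.2,69.7,2.9],[0.004,0.004,0.001],1]]
```

View pics/top2c.png

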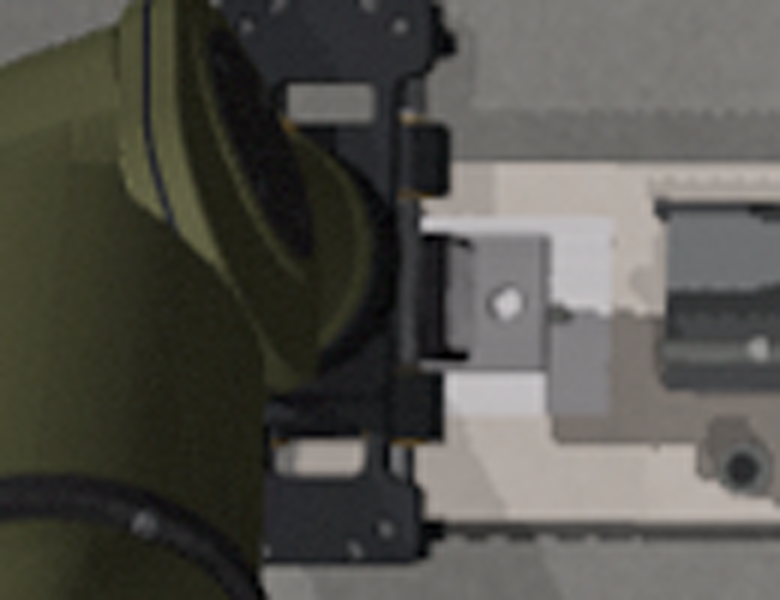

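View pics/scene2c.png

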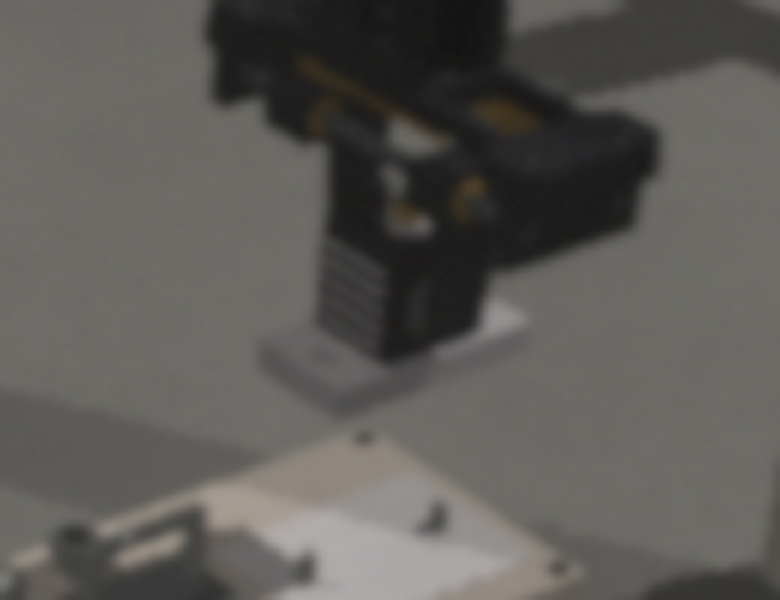

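```bash
python3 - <<'E'
from h import *
np.set_printoptions(precision=1,suppress=True)
T=Cam("top");S=Cam("scene")
im=cv2.imread("pics/top2.png"); g=im[245:256,199:211].astype(int).sum(2)//3; print(g)
d=np.load("pics/top2.npy");w=np.clip(g-150,0,None)
# flange sides: contour
hole=[[ (507.5)/6-.5+120,(302.5)/6-.5+200 ]]
print(hole,T.plane(hole,135),T.plane(hole,142))
# flange corners right end: crop (548,235),(548,370) top face z142
c=[[(548.5)/6-.5+120,(235.5)/6-.5+200],[(548.5)/6-.5+120,(370.5)/6-.5+200]]
print("corners",T.plane(c,142))
px,P=T.cloud(d,199,209,240,260);print("flange z",np.median(P[:,2]))
# scene: corner of flange (top): front bottom corner (340,405), hole (325,353), left (262,352), 
s=[[(325.5)/6-.5+327,(353.5)/6-.5+117],[(342)/6-.5+327,(403)/6-.5+117],[(262)/6-.5+327,(347)/6-.5+117]]
print("scene hole",S.plane(s[:1],142), "corner",S.plane(s[1:],142)); print(tri(T,hole[0],S,s[0]))
E
```

```text
[[121 128 127 127 128 127 128 128 128 129 129 108]
 [123 128 129 129 128 127 130 128 129 129 129 109]
 [118 129 127 125 118 112 117 124 129 128 130 109]
 [121 128 120 105 110 148 160 131 123 128 130 109]
 [123 126 106 120 161 184 189 160 116 128 129 108]
 [124 126  96 145 192 192 193 168 114 130 131 111]
 [125 126  97 127 180 193 188 159 119 131 129 108]
 [122 127 110 105 154 175 155 131 126 129 125 102]
 [121 129 124 118 129 139 127 122 128 129 125 103]
 [121 129 129 126 124 125 128 128 128 128 125 100]
 [123 128 128 128 129 128 127 129 128 128 124 100]]
[[204.08333333333331, 249.91666666666666]] [[565.  203.7 135. ]] [[564.5 202.4 142. ]]
corners [[588.7 188.1 142. ]
 [540.  187.4 142. ]]
flange z 140.6223100841745
scene hole [[566.5 202.4 142. ]] corner [[599.1 182.8 142. ]
 [548.6 184.9 142. ]]
(array([564.9, 203.1, 141. ]), np.float64(1.180296311315072))
```

>>> {"fn": "drive_tool", "kwargs": {
  "commands": [
    [[1, 8, 1], [0.001, 0, 0], 1],
    [[1, 18, 1], [0.003, 0, 0], 1],
    [[1.5, 29, 1.5], [0.004, 0, 0], 1],
    [[1.5, 40, 2], [0.004, 0, 0], 1],
    [[1.6, 51, 2], [0.004, 0.003, 0], 1],
    [[1.6, 60, 2], [0.004, 0.004, 0], 1],
    [[1.6, 67, 2.1], [0.004, 0.004, 0], 1],
    [[1.6, 71, 2.1], [0.004, 0.004, 0], 1],
    [[1.6, 71, 2.1], [0.004, 0.004, 0], 1],
    [[1.6, 71, 2.1], [0.004, 0.004, 0], 1]
  ]
}}

```text
time: 8.13
position: [566.7, 238.6, 78.6]
ee_rot: [[-0.012, 0.0, 1.0], [-1.0, -0.001, -0.012], [0.001, -1.0, 0.0]]
wrist_force: [0.2, 0.6, -2.0]
finger_gap: 44.2
```

>>> {"fn": "drive_tool", "kwargs": {
  "commands": [
    [[0, 0, 0], [0, 0, 0], 1],
    [[0, 0, 0], [0, 0, 0], 1],
    [[0, 0, 0], [0, 0, 0], 1]
  ]
}}

```text
time: 8.38
position: [567.0, 238.7, 79.2]
ee_rot: [[-0.012, 0.001, 1.0], [-1.0, -0.0, -0.012], [0.0, -1.0, 0.001]]
wrist_force: [-0.8, -0.8, -1.6]
finger_gap: 43.8
```

```bash
cat > look.py <<'E'
import sys
from h import *
from workcell import camera,robot
def look(tag,box):
    s=robot.sense();print(np.round(s["position"],1),"F",np.round(s["wrist_force"],1),"zaxis",np.round(np.array(s["ee_rot"])[:,2],4),"yax",np.round(np.array(s["ee_rot"])[:,1],4))
    for n in box:
        im,d=camera(n);np.save(f"pics/{n}{tag}.npy",d);cv2.imwrite(f"pics/{n}{tag}.png",im)
        x0,y0,x1,y1,k=box[n];cv2.imwrite(f"pics/{n}{tag}c.png",cv2.resize(im[y0:y1,x0:x1],None,fx=k,fy=k,interpolation=2))
E
python3 - <<'E'
from look import *
look("3",{"top":(165,225,245,280,9),"scene":(345,160,425,230,8)})
E
```

```text
[567.  238.7  79.2] F [-0.8 -0.8 -1.6] zaxis [ 0.9999 -0.0121  0.0014] yax [ 1.4e-03 -2.0e-04 -1.0e+00]
```

View pics/top3c.png

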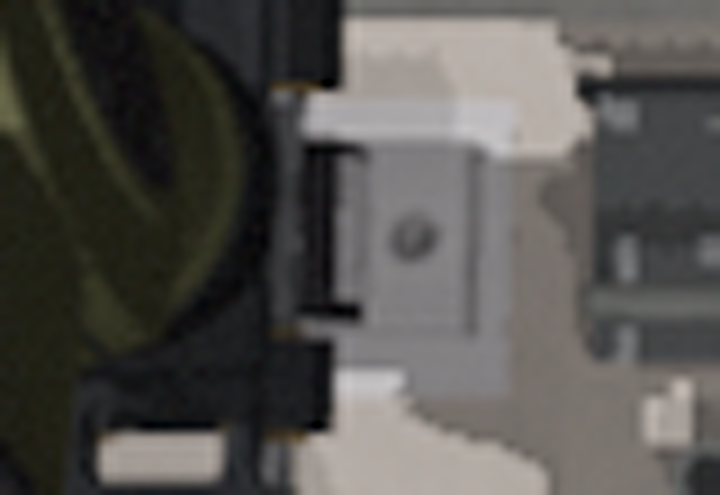

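View pics/scene3c.png

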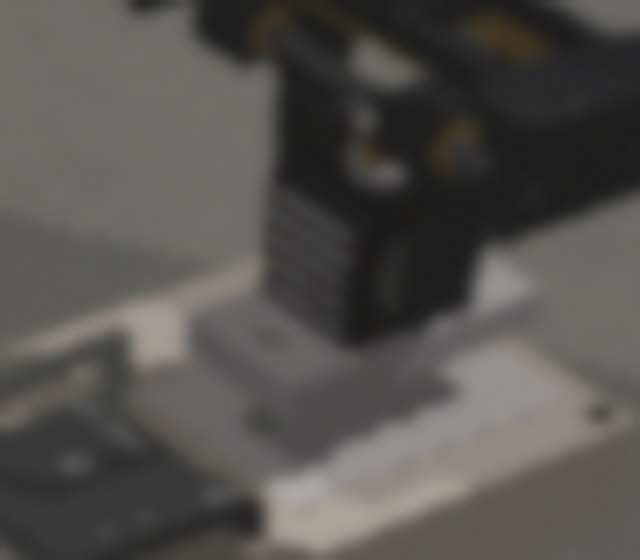

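```bash
python3 - <<'E'
from h import *
np.set_printoptions(precision=1,suppress=True,linewidth=160)
T=Cam("top");im=cv2.imread("pics/top3.png")
g=im[245:258,203:220].astype(int).sum(2)//3;print(g)
w=np.clip(105-g,0,None)[2:11,3:13].astype(float);v,u=np.mgrid[247:256,206:216];c=[(u*w).sum()/w.sum(),(v*w).sum()/w.sum()];print(c,T.plane([c],66),T.plane([c],72))
# flange edges y(right end) and x
print("end edge",T.plane([[ (475)/9-.5+165,(150)/9-.5+225],[ (475)/9-.5+165,(333)/9-.5+225]],71.5))
print("pred peg tips with dock(567.2,237)",T.proj([[566.7,201,50],[566.7,201,36]]))
print("pred hole centre if head at TCP",T.proj([[566.6,202.7,72],[566.6,202.7,58]]))
E
python3 - <<'E'
import cv2
t=cv2.imread("pics/top3.png");cv2.imwrite("pics/hole3.png",cv2.resize(t[240:262,200:226],None,fx=24,fy=24,interpolation=0))
E
```

```text
[[101 107 108 122 128 128 128 128 128 129 128 129 129 122 103 114 129]
 [105 111 107 123 128 129 128 129 129 128 129 130 130 123 102 113 128]
 [101 109 109 123 131 129 131 130 129 131 132 131 131 122 102 114 128]
 [114 110 105 119 131 130 126 120 117 123 130 131 132 122 103 115 129]
 [120 111 107 120 129 123 110 103 104 109 122 132 133 124 103 115 131]
 [116 111 108 122 129 113  91 100  98  86 104 125 131 121 103 114 131]
 [115 110 109 124 127 102  85  99  88  72  97 127 133 122 102 116 131]
 [117 110 106 124 126 103  81  87  76  74 109 131 133 121  98 114 130]
 [118 109 105 125 129 118  94  84  89 106 125 132 132 118  97 118 129]
 [114 103 106 123 131 127 121 117 121 125 131 130 131 116  96 123 128]
 [112 106 112 123 131 130 129 129 131 130 130 130 131 114  95 122 128]
 [115 109 114 123 129 129 127 128 128 129 128 128 130 116  98 124 130]
 [117 110 115 121 128 127 126 127 128 128 127 126 127 116 100 122 131]]
[np.float64(210.63888888888889), np.float64(251.51388888888889)] [[566.2 202.   66. ]] [[565.8 200.9  72. ]]
end edge [[589.6 186.2  71.5]
 [542.9 185.5  71.5]]
pred peg tips with dock(567.2,237) [[212.3 251.8]
 [213.4 252.2]]
pred hole centre if head at TCP [[209.9 251.2]
 [211.  251.6]]
```

View pics/hole3.png

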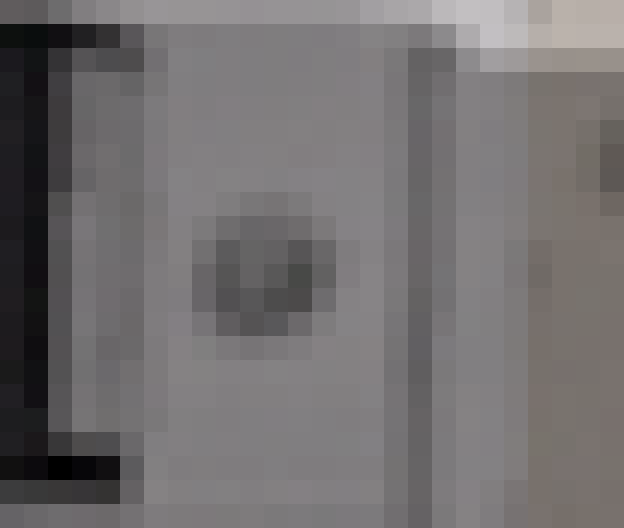

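>>> {"fn": "drive_tool", "kwargs": {
  "commands": [
    [[1.2, 2, 0.9], [0, 0, 0], 1],
    [[1.2, 4, 0.9], [0, 0, 0], 1],
    [[1.2, 5, 0.9], [0, 0, 0], 1],
    [[1.2, 6, 0.9], [0, 0, 0], 1],
    [[1.2, 7, 0.9], [0, 0, 0], 1],
    [[1.2, 8, 0.9], [0, 0, 0], 1],
    [[1.2, 9, 0.9], [0, 0, 0], 1],
    [[1.2, 10, 0.9], [0, 0, 0], 1],
    [[1.2, 11, 0.9], [0, 0, 0], 1],
    [[1.2, 12, 0.9], [0, 0, 0], 1]
  ]
}}

```text
time: 9.32
position: [567.6, 237.6, 66.9]
ee_rot: [[-0.012, 0.001, 1.0], [-1.0, -0.0, -0.012], [0.0, -1.0, 0.001]]
wrist_force: [-0.4, -0.3, -1.6]
finger_gap: 43.6
```

No force with the underside about 5 mm below the peg tips, so the pegs are in the holes. I'll continue down.

>>> {"fn": "drive_tool", "kwargs": {
  "commands": [
    [[0, 1, 0], [0, 0, 0], 1],
    [[0, 2, 0], [0, 0, 0], 1],
    [[0, 3, 0], [0, 0, 0], 1],
    [[0, 4, 0], [0, 0, 0], 1],
    [[0, 5, 0], [0, 0, 0], 1],
    [[0, 6, 0], [0, 0, 0], 1],
    [[0, 7, 0], [0, 0, 0], 1],
    [[0, 7.5, 0], [0, 0, 0], 1],
    [[0, 8, 0], [0, 0, 0], 1],
    [[0, 8, 0], [0, 0, 0], 1]
  ]
}}

```text
time: 10.15
position: [567.5, 237.5, 58.8]
ee_rot: [[-0.012, 0.001, 1.0], [-1.0, -0.0, -0.012], [0.0, -1.0, 0.001]]
wrist_force: [-0.1, 0.6, -2.1]
finger_gap: 43.6
```

>>> {"fn": "drive_tool", "kwargs": {
  "commands": [
    [[0, 0.5, 0], [0, 0, 0], 1],
    [[0, 1, 0], [0, 0, 0], 1],
    [[0, 1.5, 0], [0, 0, 0], 1],
    [[0, 2, 0], [0, 0, 0], 1],
    [[0, 2, 0], [0, 0, 0], 1]
  ]
}}

```text
time: 10.57
position: [567.6, 237.6, 58.2]
ee_rot: [[-0.012, 0.001, 1.0], [-1.0, 0.0, -0.012], [-0.0, -1.0, 0.001]]
wrist_force: [-2.7, -0.2, 8.7]
finger_gap: 43.9
```

Firm upward contact at the expected height (TCP 58 mm). I'll release.

>>> {"fn": "drive_tool", "kwargs": {
  "commands": [
    [[0, 0, 0], [0, 0, 0], 0.45],
    [[0, 0, 0], [0, 0, 0], 0.4],
    [[0, 0, 0], [0, 0, 0], 0.35],
    [[0, 0, 0], [0, 0, 0], 0.3],
    [[0, 0, 0], [0, 0, 0], 0.2],
    [[0, 0, 0], [0, 0, 0], 0.1],
    [[0, 0, 0], [0, 0, 0], 0.1],
    [[0, 0, 0], [0, 0, 0], 0.1]
  ]
}}

```text
time: 11.23
position: [567.6, 237.6, 58.1]
ee_rot: [[-0.012, 0.001, 1.0], [-1.0, -0.0, -0.012], [0.0, -1.0, 0.001]]
wrist_force: [0.3, 0.0, 0.7]
finger_gap: 79.5
```

>>> {"fn": "drive_tool", "kwargs": {
  "commands": [
    [[0, -8, 0], [0, 0, 0], 0.1],
    [[0, -20, 0], [0, 0, 0], 0.1],
    [[0, -35, 0], [0, 0, 0], 0.1],
    [[0, -50, 0], [0, 0, 0], 0.1],
    [[0, -66, 0], [0, 0, 0], 0.1],
    [[0, -82, 0], [0, 0, 0], 0.1],
    [[0, -96, 0], [0, 0, 0], 0.1],
    [[0, -100, 0], [0, 0, 0], 0.1]
  ]
}}

```text
time: 11.9
position: [569.1, 238.1, 161.6]
ee_rot: [[-0.012, 0.006, 1.0], [-1.0, 0.002, -0.012], [-0.002, -1.0, 0.006]]
wrist_force: [-0.1, -0.4, -0.6]
finger_gap: 79.4
```

```bash
python3 - <<'E'
from look import *
look("4",{"scene":(345,160,425,230,8)})
plan([([505.5,127.5,110],Rd(-0.7),8),([505.5,127.5,70],Rd(-0.7),4)],1)
E
```

```text
[569.1 238.1 161.6] F [-0.1 -0.4 -0.6] zaxis [ 0.9999 -0.0123  0.0055] yax [ 0.0056  0.0022 -1.    ]
from [569.  238.1 161.1] F [0.4 0.4 0.5] t 11.95 gap 79.1
leg: mm/row 17.2 deg/row 0.0
leg: mm/row 10.0 deg/row 0.0
[[[13.9,6.3,-7.8],[-0.001,0.0,0.0],1],[[27.9,12.6,-15.6],[-0.001,0.0,-0.001],1],[[41.8,19.0,-23.4],[-0.002,0.0,-0.001],1],[[55.7,25.3,-31.2],[-0.003,0.0,-0.001],1],[[69.7,31.6,-39.0],[-0.003,0.0,-0.001],1],[[83.6,37.9,-46.8],[-0.004,0.0,-0.002],1],[[97.5,44.2,-54.6],[-0.005,0.0,-0.002],1],[[111.5,50.5,-62.4],[-0.005,0.0,-0.002],1],[[111.5,60.5,-62.4],[-0.005,0.0,-0.002],1],[[111.5,70.5,-62.5],[-0.005,0.0,-0.002],1],[[111.5,80.5,-62.5],[-0.005,0.0,-0.002],1],[[111.5,90.5,-62.6],[-0.005,0.0,-0.002],1]]
```

View pics/scene4c.png

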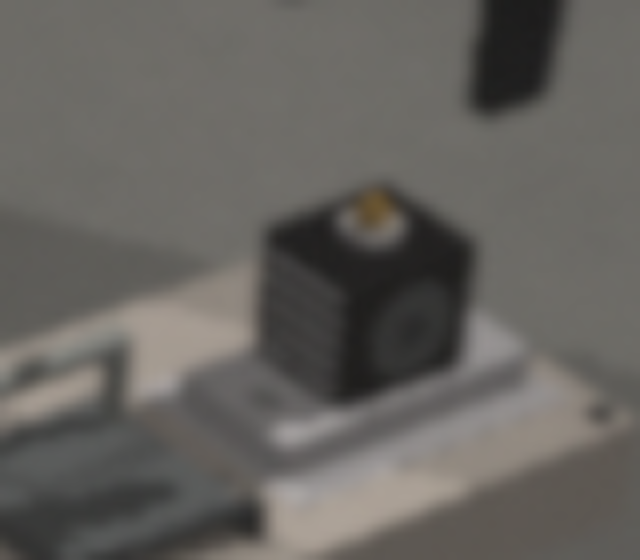

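The head sits flat on the dock plate and the gripper is clear. Next are the taps, starting with the left bolt.

>>> {"fn": "drive_tool", "kwargs": {
  "commands": [
    [[14, 6, -8], [0, 0, 0], 1],
    [[28, 12, -16], [-0.002, 0, 0], 1],
    [[42, 18, -24], [-0.003, 0, 0], 1],
    [[56, 25, -32], [-0.005, 0, 0], 1],
    [[70, 32, -40], [-0.005, 0, 0], 1],
    [[84, 39, -48], [-0.005, 0, 0], 1],
    [[98, 48, -55], [-0.005, 0, 0], 1],
    [[111, 58, -62], [-0.005, 0, 0], 1],
    [[111, 72, -62], [-0.005, 0, 0], 1],
    [[111, 90, -62.5], [-0.005, 0, 0], 1]
  ]
}}

```text
time: 12.78
position: [505.6, 126.8, 70.5]
ee_rot: [[-0.014, 0.001, 1.0], [-1.0, 0.002, -0.014], [-0.002, -1.0, 0.001]]
wrist_force: [0.3, 0.4, 0.2]
finger_gap: 14.6
```

>>> {"fn": "drive_tool", "kwargs": {
  "commands": [
    [[0, 0, 0], [0, 0, 0], 1],
    [[0, 0, 0], [0, 0, 0], 1],
    [[0, 0, 0], [0, 0, 0], 1]
  ]
}}

```text
time: 13.03
position: [505.8, 126.9, 70.9]
ee_rot: [[-0.014, 0.001, 1.0], [-1.0, 0.002, -0.014], [-0.002, -1.0, 0.001]]
wrist_force: [1.1, -0.3, 0.5]
finger_gap: 0.2
```

```bash
python3 - <<'E'
from look import *
look("5",{"top":(215,240,305,300,8),"scene":(300,170,380,230,8)})
plan([([506.3,128,57],Rd(-0.7),8)],1)
E
```

```text
[505.8 126.9  70.9] F [ 1.1 -0.3  0.5] zaxis [ 0.9999 -0.0141  0.0013] yax [ 0.0013  0.0017 -1.    ]
from [506.2 127.1  71.3] F [ 0.2 -0.2 -0.1] t 13.13 gap 0.7
leg: mm/row 1.8 deg/row 0.0
[[[-0.1,1.8,0.0],[0.0,0.0,0.0],1],[[-0.2,3.6,0.0],[-0.001,0.0,-0.001],1],[[-0.3,5.4,0.0],[-0.001,-0.001,-0.001],1],[[-0.4,7.2,0.0],[-0.001,-0.001,-0.001],1],[[-0.5,9.0,0.0],[-0.001,-0.001,-0.001],1],[[-0.6,10.8,0.0],[-0.002,-0.001,-0.002],1],[[-0.7,12.6,0.0],[-0.002,-0.001,-0.002],1],[[-0.8,14.3,0.0],[-0.002,-0.002,-0.002],1]]
```

View pics/scene5c.png

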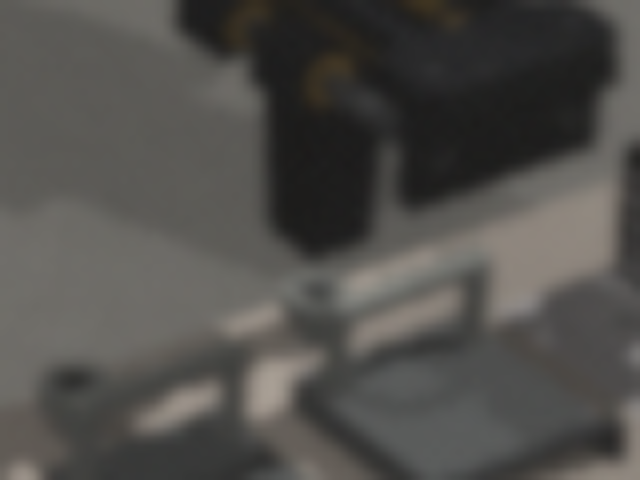

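The closed fingers hang right above the left bolt (crop (318,292)). I'll tap it.

>>> {"fn": "drive_tool", "kwargs": {
  "commands": [
    [[-0.8, 5, 0], [0, 0, 0], 1],
    [[-0.8, 11, 0], [0, 0, 0], 1],
    [[-0.8, 16, 0], [0, 0, 0], 1],
    [[-0.8, 18, 0], [0, 0, 0], 1],
    [[-0.8, 19, 0], [0, 0, 0], 1],
    [[-0.8, 20, 0], [0, 0, 0], 1],
    [[-0.8, 21, 0], [0, 0, 0], 1],
    [[-0.8, 22, 0], [0, 0, 0], 1],
    [[-0.8, 22, 0], [0, 0, 0], 1]
  ]
}}

```text
time: 13.88
position: [505.9, 128.0, 51.7]
ee_rot: [[-0.014, 0.003, 1.0], [-1.0, 0.003, -0.014], [-0.003, -1.0, 0.003]]
wrist_force: [-6.0, -0.3, 27.8]
finger_gap: 0.9
```

Left is tight: it stopped at 51.7 mm with 28 N. On to mid.

>>> {"fn": "drive_tool", "kwargs": {
  "commands": [
    [[0, -8, 0], [0, 0, 0], 1],
    [[4, -15, 0], [0, 0, 0], 1],
    [[20, -16, 0], [0, 0, 0], 1],
    [[40, -16, 0], [0, 0, 0], 1],
    [[60, -16, 0], [0, 0, 0], 1],
    [[78, -16, 0.5], [0, 0, 0], 1],
    [[90, -15, 0.5], [0, 0, 0], 1],
    [[90, -11, 0.5], [0, 0, 0], 1],
    [[90, -8, 0.5], [0, 0, 0], 1],
    [[90, -6, 0.5], [0, 0, 0], 1]
  ]
}}

```text
time: 14.72
position: [505.1, 39.1, 56.9]
ee_rot: [[-0.013, 0.002, 1.0], [-1.0, 0.004, -0.013], [-0.004, -1.0, 0.002]]
wrist_force: [-0.0, -0.2, 0.2]
finger_gap: 0.6
```

>>> {"fn": "drive_tool", "kwargs": {
  "commands": [
    [[0, 2, 0], [0, 0, 0], 1],
    [[0, 2, 0], [0, 0, 0], 1]
  ]
}}

```text
time: 14.88
position: [504.8, 40.6, 54.3]
ee_rot: [[-0.011, 0.001, 1.0], [-1.0, 0.004, -0.011], [-0.004, -1.0, 0.001]]
wrist_force: [0.5, 1.0, -0.3]
finger_gap: 0.1
```

>>> {"fn": "drive_tool", "kwargs": {
  "commands": [
    [[2, 0, 0], [0, 0, 0], 1],
    [[2, 1, 0], [0, 0, 0], 1],
    [[2, 2, 0], [0, 0, 0], 1],
    [[2, 3, 0], [0, 0, 0], 1],
    [[2, 4, 0], [0, 0, 0], 1],
    [[2, 5, 0], [0, 0, 0], 1],
    [[2, 5, 0], [0, 0, 0], 1]
  ]
}}

```text
time: 15.47
position: [504.9, 38.9, 51.7]
ee_rot: [[-0.011, 0.003, 1.0], [-1.0, 0.005, -0.011], [-0.005, -1.0, 0.003]]
wrist_force: [-3.7, 0.9, 26.9]
finger_gap: 0.3
```

Mid is tight as well: 51.7 mm at 27 N. On to right.

>>> {"fn": "drive_tool", "kwargs": {
  "commands": [
    [[0, -8, 0], [0, 0, 0], 1],
    [[4, -15, 0], [0, 0, 0], 1],
    [[20, -16, 0], [0, 0, 0], 1],
    [[40, -16, 0], [0, 0, 0], 1],
    [[60, -16, 0], [0, 0, 0], 1],
    [[78, -16, 0], [0, 0, 0], 1],
    [[91, -15, 0], [0, 0, 0], 1],
    [[91, -11, 0], [0, 0, 0], 1],
    [[91, -8, 0], [0, 0, 0], 1],
    [[91, -6, 0], [0, 0, 0], 1]
  ]
}}

```text
time: 16.3
position: [503.8, -51.0, 56.7]
ee_rot: [[-0.01, 0.002, 1.0], [-1.0, 0.006, -0.01], [-0.006, -1.0, 0.002]]
wrist_force: [-0.4, -0.6, 0.8]
finger_gap: 0.2
```

>>> {"fn": "drive_tool", "kwargs": {
  "commands": [
    [[0, 1, 0], [0, 0, 0], 1],
    [[0, 1, 0], [0, 0, 0], 1]
  ]
}}

```text
time: 16.47
position: [503.6, -49.3, 55.3]
ee_rot: [[-0.007, 0.002, 1.0], [-1.0, 0.007, -0.007], [-0.007, -1.0, 0.002]]
wrist_force: [-0.0, 0.4, -0.1]
finger_gap: 0.3
```

>>> {"fn": "drive_tool", "kwargs": {
  "commands": [
    [[2, 1, 0], [0, 0, 0], 1],
    [[2, 2, 0], [0, 0, 0], 1],
    [[2, 3, 0], [0, 0, 0], 1],
    [[2, 4, 0], [0, 0, 0], 1],
    [[2, 5, 0], [0, 0, 0], 1],
    [[2, 6, 0], [0, 0, 0], 1],
    [[2, 6, 0], [0, 0, 0], 1]
  ]
}}

```text
time: 17.05
position: [503.7, -51.1, 49.1]
ee_rot: [[-0.007, 0.002, 1.0], [-1.0, 0.007, -0.007], [-0.007, -1.0, 0.002]]
wrist_force: [-0.9, 0.3, -0.2]
finger_gap: 0.7
```

The right one gives. I'll push on down to the stop at about 45 mm.

>>> {"fn": "drive_tool", "kwargs": {
  "commands": [
    [[0, 1, 0], [0, 0, 0], 1],
    [[0, 2, 0], [0, 0, 0], 1],
    [[0, 3, 0], [0, 0, 0], 1],
    [[0, 4, 0], [0, 0, 0], 1],
    [[0, 5, 0], [0, 0, 0], 1],
    [[0, 6, 0], [0, 0, 0], 1],
    [[0, 6, 0], [0, 0, 0], 1]
  ]
}}

```text
time: 17.63
position: [503.7, -51.2, 45.3]
ee_rot: [[-0.007, 0.003, 1.0], [-1.0, 0.007, -0.007], [-0.007, -1.0, 0.003]]
wrist_force: [-3.5, 1.5, 25.5]
finger_gap: 0.6
```

>>> {"fn": "drive_tool", "kwargs": {
  "commands": [
    [[0, 2, 0], [0, 0, 0], 1],
    [[0, 2.5, 0], [0, 0, 0], 1],
    [[0, 2.5, 0], [0, 0, 0], 1],
    [[0, 2.5, 0], [0, 0, 0], 1]
  ]
}}

```text
time: 17.97
position: [503.7, -51.2, 45.2]
ee_rot: [[-0.007, 0.004, 1.0], [-1.0, 0.007, -0.007], [-0.007, -1.0, 0.004]]
wrist_force: [-3.9, 1.4, 29.3]
finger_gap: 0.3
```

Hard stop at about 45 mm, so the right bolt is down. I'll lift, open the fingers to about 45 mm and go above the right bar.

>>> {"fn": "drive_tool", "kwargs": {
  "commands": [
    [[0, -10, 0], [0, 0, 0], 1],
    [[0, -25, 0], [0, 0, 0], 1],
    [[0, -42, 0], [0, 0, 0], 0.9],
    [[0, -58, 8], [0, 0, 0], 0.7],
    [[0, -68, 20], [0, 0, 0], 0.5],
    [[0, -70, 33], [0, 0, 0], 0.5],
    [[0, -70, 42], [0, 0, 0], 0.5],
    [[0, -70, 45], [0, 0, 0], 0.5],
    [[0, -70, 45.5], [0, 0, 0], 0.5],
    [[0, -70, 45.5], [0, 0, 0], 0.5]
  ]
}}

```text
time: 18.8
position: [548.1, -52.1, 115.0]
ee_rot: [[-0.008, 0.003, 1.0], [-1.0, 0.007, -0.008], [-0.007, -1.0, 0.003]]
wrist_force: [-0.2, -0.1, -0.1]
finger_gap: 43.8
```

>>> {"fn": "drive_tool", "kwargs": {
  "commands": [
    [[0, 0, 0], [0, 0, 0], 0.5],
    [[0, 0, 0], [0, 0, 0], 0.5],
    [[0, 0, 0], [0, 0, 0], 0.5]
  ]
}}

```text
time: 19.05
position: [547.4, -52.2, 114.8]
ee_rot: [[-0.008, 0.002, 1.0], [-1.0, 0.007, -0.008], [-0.007, -1.0, 0.002]]
wrist_force: [0.1, 0.2, 0.1]
finger_gap: 43.9
```

```bash
python3 - <<'E'
from look import *
look("6",{"top":(160,215,350,300,4),"scene":(245,170,365,260,6)})
plan([([549.3,-51.5,64],Rd(-0.7),9)],0.5)
E
```

```text
[547.4 -52.2 114.8] F [0.1 0.2 0.1] zaxis [ 1.     -0.0077  0.0016] yax [ 0.0017  0.0066 -1.    ]
from [547.8 -52.2 114.9] F [ 0.7  0.1 -0.1] t 19.15 gap 43.9
leg: mm/row 5.7 deg/row 0.1
[[[0.0,5.7,0.2],[0.0,0.001,-0.001],0.5],[[-0.1,11.3,0.3],[0.0,0.001,-0.001],0.5],[[-0.1,17.0,0.5],[-0.001,0.002,-0.002],0.5],[[-0.2,22.6,0.6],[-0.001,0.002,-0.003],0.5],[[-0.2,28.3,0.8],[-0.001,0.003,-0.004],0.5],[[-0.2,33.9,0.9],[-0.001,0.003,-0.004],0.5],[[-0.3,39.6,1.1],[-0.002,0.004,-0.005],0.5],[[-0.3,45.3,1.3],[-0.002,0.004,-0.006],0.5],[[-0.4,50.9,1.4],[-0.002,0.005,-0.007],0.5]]
```

View pics/top6c.png

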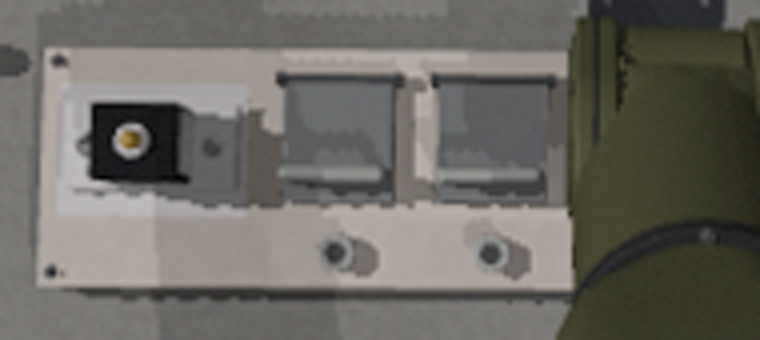

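View pics/scene6c.png

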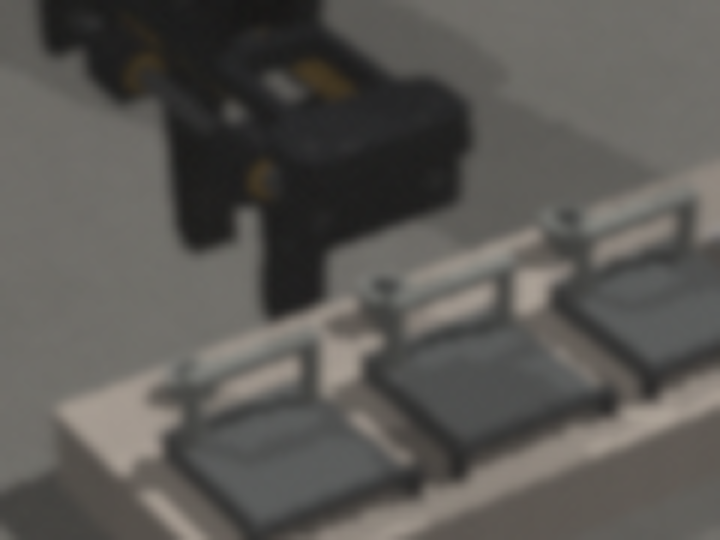

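The top view shows the head on the dock with its nozzle at (131,141) and the left and mid bolts unchanged. In the scene view the right bolt is now hidden low behind its bar at (180,390), while the other two heads stand up. Now descending on the bar.

>>> {"fn": "drive_tool", "kwargs": {
  "commands": [
    [[0, 6, 0], [0, 0, 0], 0.5],
    [[0, 13, 0.5], [0, 0, 0], 0.5],
    [[0, 21, 0.5], [0, 0, 0], 0.5],
    [[0, 29, 1], [0, 0, -0.003], 0.5],
    [[0, 36, 1], [0, 0.004, -0.005], 0.5],
    [[0, 42, 1.2], [0, 0.005, -0.006], 0.5],
    [[0, 47, 1.4], [0, 0.005, -0.007], 0.5],
    [[0, 50, 1.4], [0, 0.005, -0.007], 0.5],
    [[0, 51, 1.4], [0, 0.005, -0.007], 0.5],
    [[0, 51, 1.4], [0, 0.005, -0.007], 0.5]
  ]
}}

```text
time: 19.98
position: [549.2, -51.9, 63.7]
ee_rot: [[-0.013, 0.002, 1.0], [-1.0, -0.0, -0.013], [0.0, -1.0, 0.002]]
wrist_force: [-0.3, 1.1, 0.6]
finger_gap: 44.0
```

>>> {"fn": "drive_tool", "kwargs": {
  "commands": [
    [[0, 0, 0], [0, 0, 0], 0.7],
    [[0, 0, 0], [0, 0, 0], 0.9],
    [[0, 0, 0], [0, 0, 0], 1],
    [[0, 0, 0], [0, 0, 0], 1],
    [[0, 0, 0], [0, 0, 0], 1],
    [[0, 0, 0], [0, 0, 0], 1],
    [[0, 0, 0], [0, 0, 0], 1],
    [[0, 0, 0], [0, 0, 0], 1]
  ],
  "squeeze": 20
}}

```text
time: 20.65
position: [547.8, -51.9, 63.6]
ee_rot: [[-0.013, -0.001, 1.0], [-1.0, -0.0, -0.013], [0.0, -1.0, -0.001]]
wrist_force: [-4.0, -0.1, 2.2]
finger_gap: 8.2
```

```bash
cat > lift.py <<'E'
from h import *
H=np.array([604.8,-52.6,48.2])
def pose(th,k=0.6):
    a=np.radians(27.76+th);bar=np.array([-64.4*np.cos(a),0,64.4*np.sin(a)])
    ez=Rd(-0.7)[:,2]; b=H+ez*bar[0]+np.array([0,0,bar[2]])
    R=Rd(-0.7,-k*th); return b+14.4*R[:,1],R
E
python3 - <<'E'
from lift import *
print(pose(0)[0])
plan([(*pose(t),1) for t in (1.5,4,7,10,13,16,19,22,25,28)],1)
E
```

```text
[547.81628352 -51.90377793  63.79552184]
from [547.8 -51.9  63.6] F [-4.  -0.1  2.2] t 20.65 gap 8.2
leg: mm/row 1.8 deg/row 0.9
leg: mm/row 2.6 deg/row 1.5
leg: mm/row 3.2 deg/row 1.8
leg: mm/row 3.2 deg/row 1.8
leg: mm/row 3.2 deg/row 1.8
leg: mm/row 3.1 deg/row 1.8
leg: mm/row 3.1 deg/row 1.8
leg: mm/row 3.1 deg/row 1.8
leg: mm/row 3.1 deg/row 1.8
leg: mm/row 3.1 deg/row 1.8
[[[0.0,-1.7,0.6],[-0.015,-0.001,0.0],1],[[0.0,-4.1,1.6],[-0.041,-0.001,0.0],1],[[0.0,-7.0,3.0],[-0.072,-0.001,0.0],1],[[0.0,-9.7,4.6],[-0.104,-0.001,0.0],1],[[0.0,-12.4,6.3],[-0.135,-0.001,0.0],1],[[0.0,-15.0,8.1],[-0.167,-0.001,0.0],1],[[0.0,-17.4,10.0],[-0.198,-0.001,0.0],1],[[0.0,-19.8,12.1],[-0.23,-0.001,0.0],1],[[0.0,-22.0,14.3],[-0.261,-0.001,0.0],1],[[0.0,-24.1,16.6],[-0.292,-0.001,0.0],1]]
```

>>> {"fn": "drive_tool", "kwargs": {
  "commands": [
    [[0, -1.7, 0.6], [-0.015, 0, 0], 1],
    [[0, -4.1, 1.6], [-0.04, 0, 0], 1],
    [[0, -7, 3], [-0.07, 0, 0], 1],
    [[0, -9.7, 4.6], [-0.1, 0, 0], 1],
    [[0, -12.4, 6.3], [-0.135, 0, 0], 1],
    [[0, -15, 8.1], [-0.17, 0, 0], 1],
    [[0, -17.4, 10], [-0.2, 0, 0], 1],
    [[0, -19.8, 12.1], [-0.23, 0, 0], 1],
    [[0, -22, 14.3], [-0.26, 0, 0], 1],
    [[0, -24, 16.5], [-0.29, 0, 0], 1]
  ]
}}

```text
time: 21.48
position: [563.2, -52.0, 87.3]
ee_rot: [[-0.013, -0.291, 0.957], [-1.0, 0.003, -0.012], [0.0, -0.957, -0.291]]
wrist_force: [-2.8, 1.0, -1.2]
finger_gap: 8.4
```

```bash
python3 - <<'E'
from look import *
from lift import *
look("7",{"scene":(245,150,365,250,6)})
plan([(*pose(t),1) for t in (31,34,37,40,43,46,49,52,55,57)],1)
E
```

```text
[563.2 -52.   87.3] F [-2.8  1.  -1.2] zaxis [ 0.9567 -0.0123 -0.2908] yax [-0.2908  0.0034 -0.9568]
from [563.6 -52.1  87.5] F [-6.1  0.2  4.8] t 21.53 gap 7.9
leg: mm/row 3.9 deg/row 1.6
leg: mm/row 3.1 deg/row 1.8
leg: mm/row 3.1 deg/row 1.8
leg: mm/row 3.1 deg/row 1.8
leg: mm/row 3.1 deg/row 1.8
leg: mm/row 3.1 deg/row 1.8
leg: mm/row 3.1 deg/row 1.8
leg: mm/row 3.1 deg/row 1.8
leg: mm/row 3.0 deg/row 1.8
leg: mm/row 2.0 deg/row 1.2
[[[0.0,-2.9,2.5],[-0.028,0.0,0.0],1],[[0.0,-5.4,4.4],[-0.059,0.0,0.0],1],[[0.0,-7.8,6.3],[-0.091,0.0,0.0],1],[[0.0,-10.0,8.4],[-0.122,0.0,0.0],1],[[0.0,-12.2,10.7],[-0.153,-0.001,0.0],1],[[0.0,-14.1,13.0],[-0.185,-0.001,0.0],1],[[0.0,-16.0,15.4],[-0.216,-0.001,0.0],1],[[0.0,-17.7,17.9],[-0.248,-0.001,0.0],1],[[0.0,-19.3,20.5],[-0.279,-0.001,0.0],1],[[0.0,-20.3,22.3],[-0.3,-0.001,0.0],1]]
```

View pics/scene7c.png

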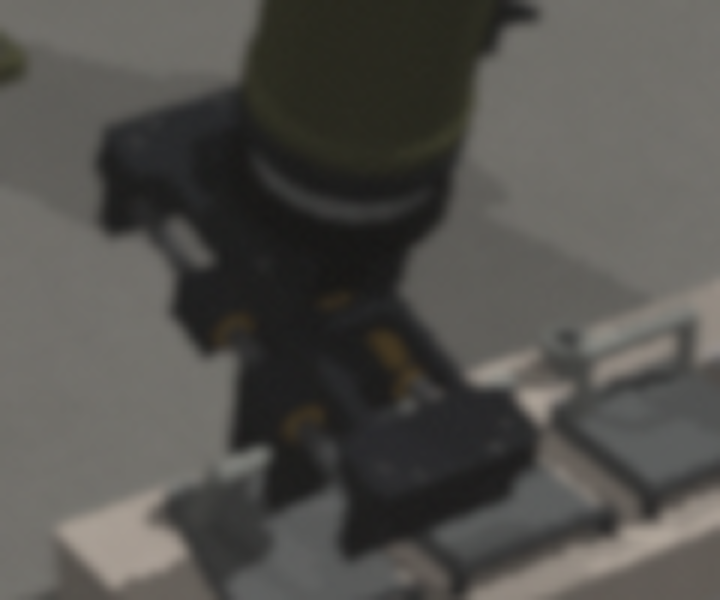

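The cover is lifting with the bar in the fingers (crop (240,465)), and the mid and left covers are shut. I'll continue.

>>> {"fn": "drive_tool", "kwargs": {
  "commands": [
    [[0, -2.9, 2.2], [-0.03, 0, 0], 1],
    [[0, -5.4, 4.3], [-0.06, 0, 0], 1],
    [[0, -7.8, 6.3], [-0.09, 0, 0], 1],
    [[0, -10, 8.4], [-0.12, 0, 0], 1],
    [[0, -12.2, 10.7], [-0.155, 0, 0], 1],
    [[0, -14.1, 13], [-0.185, 0, 0], 1],
    [[0, -16, 15.4], [-0.215, 0, 0], 1],
    [[0, -17.7, 17.9], [-0.25, 0, 0], 1],
    [[0, -19.3, 20.5], [-0.28, 0, 0], 1],
    [[0, -20.3, 22.3], [-0.3, 0, 0], 1]
  ]
}}

```text
time: 22.37
position: [589.8, -52.4, 101.5]
ee_rot: [[-0.013, -0.566, 0.824], [-1.0, 0.007, -0.011], [0.0, -0.824, -0.566]]
wrist_force: [-4.1, 0.7, 9.1]
finger_gap: 8.3
```

>>> {"fn": "drive_tool", "kwargs": {
  "commands": [
    [[0, -0.5, 0.7], [-0.005, 0, 0], 1],
    [[0, -0.5, 0.7], [-0.005, 0, 0], 1],
    [[0, -0.5, 0.7], [-0.005, 0, 0], 1]
  ]
}}

```text
time: 22.62
position: [590.2, -52.4, 101.7]
ee_rot: [[-0.013, -0.571, 0.821], [-1.0, 0.007, -0.011], [0.0, -0.821, -0.571]]
wrist_force: [-3.0, 0.9, 3.7]
finger_gap: 8.4
```

```bash
python3 - <<'E'
from look import *
from lift import *
look("8",{"scene":(245,130,365,250,5),"top":(160,205,350,300,4)})
s=robot.sense();R=np.array(s["ee_rot"]);b=np.array(s["position"])-14.4*R[:,1];v=b-H
print("bar",b,"theta",np.degrees(np.arctan2(v[2],-v[0]))-27.76,"r",np.hypot(v[0],v[2]),s["finger_gap"],s["wrist_force"])
E
```

```text
[590.2 -52.4 101.7] F [-3.   0.9  3.7] zaxis [ 0.821  -0.0107 -0.5708] yax [-0.5708  0.007  -0.8211]
bar [598.40663883 -52.44900533 113.52765137] theta 56.65048632375755 r 65.63975243805261 8.048355979339014 [-3.0618476   0.19037147  3.12426545]
```

View pics/scene8c.png

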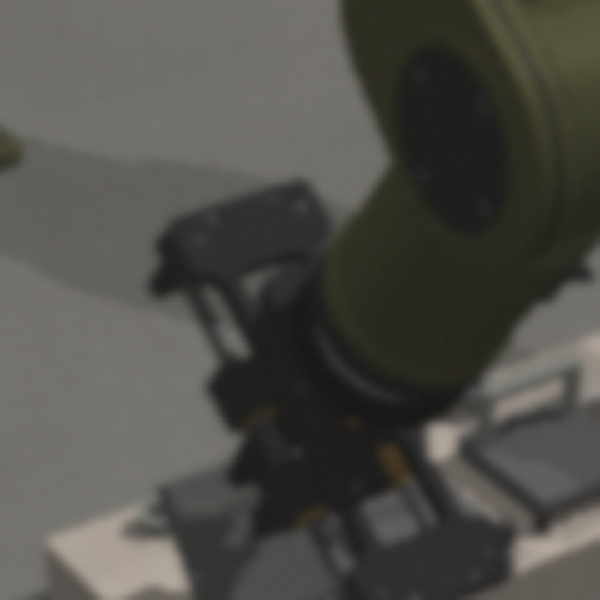

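View pics/top8c.png

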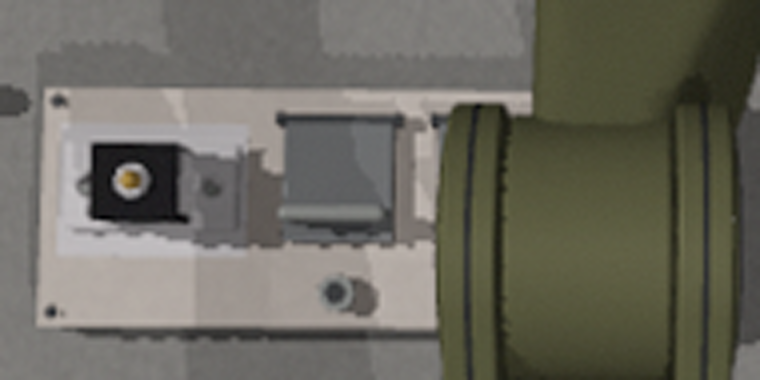

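```bash
python3 - <<'E'
from h import *
T=Cam("top");S=Cam("scene")
t=cv2.imread("pics/top8.png");s=cv2.imread("pics/scene8.png")
def brass(im,x0,x1,y0,y1):
    h=cv2.cvtColor(im,cv2.COLOR_BGR2HSV)[y0:y1,x0:x1].astype(int)
    m=(h[...,0]>12)&(h[...,0]<32)&(h[...,1]>110)&(h[...,2]>60); v,u=np.nonzero(m);return [u.mean()+x0,v.mean()+y0]
a=brass(t,180,205,235,265);b=brass(s,380,402,175,195);print(a,b,tri(T,a,S,b))
for n,x in(("top",t),("scene",s)):
    d=cv2.absdiff(x,cv2.imread(f"pics/{n}0.png")).max(2)
    if n=="top":
        for k,(x0,y0,x1,y1) in dict(tray=(395,170,460,218),spool=(250,138,298,190),driver=(485,205,508,295),glue=(104,205,132,230)).items(): print(k,d[y0:y1,x0:x1].mean(),np.percentile(d[y0:y1,x0:x1],95))
cv2.imwrite("pics/full8.png",s);cv2.imwrite("pics/midz.png",cv2.resize(s[190:260,280:370],None,fx=8,fy=8,interpolation=2))
E
```

```text
[np.float64(192.28571428571428), np.float64(249.5)] [np.float64(391.5), np.float64(185.375)] (array([568.94938406, 236.76483157, 104.40554101]), np.float64(2.4592417452005))
tray 26.42371794871795 56.0
spool 7.153044871794871 15.0
driver 29.040096618357488 63.0
glue 14.852857142857143 19.0
```

View pics/full8.png

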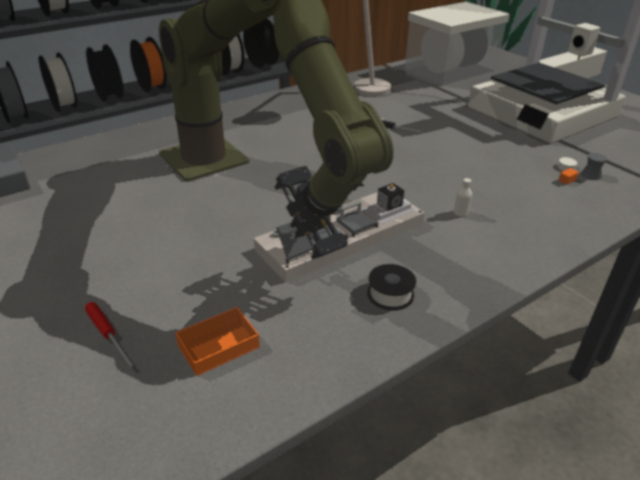

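View pics/midz.png

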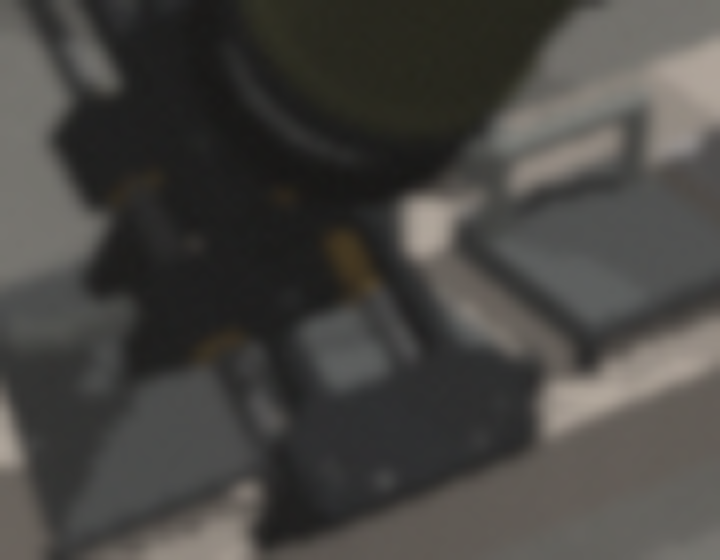

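The full view shows the right cover tilted up in the gripper near (298,240). The left cover is shut, the head is on the dock at (392,197), and the tray, spool, screwdriver and bottle are at their first pixels, with only shadows changed. The nozzle measures 104.4 mm high against 67.8 + 36 expected. I'm handing in.

```bash
python3 - <<'E'
from workcell import sign_off, robot
s=robot.sense();print(s["time"],s["finger_gap"],s["wrist_force"])
print(sign_off())
E
```

```text
22.7167 8.048355979339014 [-3.0618476   0.19037147  3.12426545]
the job is handed in; nothing more can be done
None
```

The job is handed in at 22.7 s, with the right cover held open at about 56° (estimated from the tool pose) and the print head home on the dock.

- **Print head:** I seated it on the pegs until it met a firm stop at the expected height, then let it go. The last check puts the nozzle 36.6 mm higher than on the bench, against 36 mm expected, though the two camera rays missed each other by 2.5 mm there.
- **Bolts:** I tapped left, mid and right. Left and mid stopped dead at 51.7 mm under about 27 N. The right one gave way, and I pushed it to a hard stop at 45.2 mm, where 45 mm is nominal.
- **Cover:** I lifted the right cover by its bar and finished holding it. The fingers read 8 mm apart on the 9 mm bar, with about 4 N at the wrist.
- **Everything else:** The left cover looks shut. The mid cover was mostly hidden by the gripper in the last pictures. It was shut in a clear view just before the lift and again, partly hidden, about halfway through it, and what showed at the end lay flat. By eye, the tray, spool, screwdriver and bottle are where they started. The image difference over the tray and screwdriver was not near zero, which I put down to the arm's shadow.

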